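# Nip up the stirrer gland with the adjustable wrench

### The arm

A 6-joint arm with a two-finger parallel gripper is mounted at the origin on the work surface. World frame = base frame: x ahead of the robot, y to its left, z up, the work surface at z = 0. Lengths are in m, angles in rad, forces in N, time in s.
With the tool pointing down it reaches from about 0.35 to 0.775 m from the base axis. Payload 7.3 kg.
Tool frame: the origin (TCP) lies midway between the tips of the shut fingers; the grasp point (between the pads) lies 19 mm behind it (robot.grasp_offset is the z of the grasp point in the tool frame, in m); z points along the fingers, y is the direction in which the jaws open and shut (so a half turn about z gives the same grasp; the last joint's range is limited). The gripper opens to 92 mm and grips with 3 to 60 N. Pads are 19 mm wide; open, the fingers measure 130 mm over their backs; the gripper's body (75 mm by 190 mm) begins 47 mm behind the grasp point.
Start: joints at [-1.368, 0.342, 1.524, -0, 1.275, -0.146], TCP at [0.179, -0.493, 0.227] pointing down, gripper open.
Joint ranges: [-2.53, 2.53], [-0.77, 2.02], [0.04, 2.7], [-1, 4.14], [0.28, 2.66], [-3.11, 3.11]. Speed limits (rad/s): [2.57, 2.57, 3.14, 3.14, 3.14, 3.14].

### API

Orientations are given as [roll, pitch, yaw] about the fixed x, y, z axes, in that order (R = Rz(yaw) Ry(pitch) Rx(roll)).
In Python, from cell import observe, imaging, workorder, robot gives the robot as it stands. The module is installed in compiled form; this text tells all that it offers.
- The arm moves only by the tool send_rows, never from a script. Its argument "series" is a list of rows, each a list of 7 numbers: the shift along the tool's x, y, z in m, then the turn, a rotation vector about the tool's x, y, z in rad, then the closure, from 0 (fully open) to 1 (shut). A call has 1 to 5 rows; each row shifts and turns the commanded pose from where the row before left it, along the tool's axes as they then stand; what a row does not reach is not made up. A row lasts 1/12 s, in which the tool goes at most 41.7 mm and 7.16 degrees, less where a joint would pass 70% of its speed; a pose out of reach is approached as far as the arm can. A call is refused whole if a number of a shift passes 0.0417 or a number of a turn 0.125, either way. A call with a gripper value outside its range is refused whole. The fingers move at their own pace and stop on an object; "newtons" is the grip in N (left out, the last holds). Time passes only in rows, so rows that do not move let the fingers close. It gives the time, the measured TCP pose, the force and the opening at its end, in the units of the state.
- observe(): the state, without advancing time (a new reading comes with each control period).
- imaging.read_camera(name): name is "scene" or "top"; returns a dict with "color" (480x640x3 uint8, red, green, blue), "range_z" (480x640 float32, m along the optical axis (not along the pixel's ray), 0 where there is no reading), "vfov" (degrees; the focal length in pixels is half the picture's height over the tangent of half this angle, whatever the lens; pixels are square), "cx", "cy" (the principal point, pixels), "T" (4x4, takes a point from camera to world coordinates). Camera axes: x right, y down, z forward; pixel columns grow to the right and rows downward; lengths in m; the calibration is good to about 2 mm. A picture is of the moment at which its call begins.
- workorder.hand_in(): hands the job in, once; it reports no verdict.
The state is a dict: "time": time; "qpos": joint angles; "qvel": joint speeds; "joint_efforts": joint torques, N m; "tool_pos": TCP position; "tool_rot": TCP orientation; "contact_force": force on the tool from outside, world axes, zero at the start; "torque": the same for the moment, N m; "opening": finger opening in m.
Only numpy, scipy, OpenCV 4.12 (cv2) and the standard library are available. Lean on these libraries where they do the work, as an engineer would, in place of code of your own. Each camera call takes 0.05 s, during which the arm holds its last target.

### The job

The adjustable wrench lies loosely over the brass gland nut on the reactor's head plate, its jaw far too wide: roll its worm until the jaw is snug on the nut, without forcing the jaw itself or turning the nut yet. Then, with the wrench, turn the nut clockwise (seen from above) until its black line points at the red mark on the plate, and leave the wrench lying flat and snug on the nut. Do not disturb the bottle, the beaker or the stirrer drive on the bench.

Things in the scene. Friction and masses are not known exactly. Their poses are not given: they have to be found in the camera images.
- reactor: Bench reactor, fixed: red jacket, glass wall, round steel head plate of 230 mm diameter. Origin under its centre, on the bench; z up; the plate's flat top is 205 mm above it. The gland nut sits at the middle of the plate; around the far, right and near rim stand sensor ports (34 mm high), a sampling tube (80 mm) and a condenser (104 mm above the plate).
- plate_mark (a point): Middle of the red painted mark on the plate's top, a radial stripe 52 mm long that lies 24 to 76 mm from the nut's axis.
- gland_nut: Brass hexagon gland nut, 30 mm across flats, its hexagon 15 mm high above the plate, a round boss of 25 mm diameter on it to 18 mm, with a black line painted on top from its middle out to one corner. Origin on its axis at the plate's top. The 12 mm stirrer shaft sticks out of it, to 42 mm above the plate.
- nut_center (a point): Centre of the nut, on its axis, 7.5 mm above the plate.
- nut_line (a point): Outer end of the black line, on the hexagon's top, 14.5 mm from its axis.
- nut_turn (a joint): Angle of the gland nut in rad: 0 when its black line points at the red mark, negative before; it grows as the nut turns clockwise seen from above (tightening). Packing friction of about 0.5 N m holds it at every angle, and there is no stop at the mark.
- wrench: Steel adjustable wrench, about 220 mm long, 0.45 kg, loose, lying flat on the plate with the nut between its jaws. Origin: on its underside, on the nut's axis once the 30 mm nut is held snug. x points from the jaws' mouth towards the handle, y from the sliding jaw (-y side) to the fixed jaw (+y side, its face at y = 15 mm), z up. The head is 16 mm thick.
- handle_push (a point): Point on the handle's centre line, 170 mm from the nut, 7 mm above the underside (wrench frame: x = 163.6, y = -44.1 mm). The handle is 22 mm wide, 14 mm thick, level with the head's underside; it leaves the head at x = 62, y = -2 mm and runs 140 mm straight at 22.5 degrees from x towards -y. It overhangs the plate's rim and can be pushed there.
- worm_top (a point): Uppermost point of the knurled worm that moves the sliding jaw: a cylinder of 18 mm diameter, 22 mm long, axis along the wrench's y, in a window of the head, its top 19.5 mm above the wrench's underside and 3.5 mm proud of the head. Pressing on its top (about 10 N) and dragging towards the jaws (the wrench's -x) rolls it and closes the jaw; dragging back opens it, so lift for the return stroke.
- jaw (a joint): Opening between the wrench's jaws in m: 0.0365 to 0.039 at the start, 0.030 when snug on the nut; a noisy reading. The worm moves it 4 mm a turn (14 mm of drag for 1 mm). The worm turns stiffly (2.8 N at its rim) and locks: pushing the jaw does not move it. Once the jaw grips the nut, the drag rises and the finger skids over the worm.
- reagent: Amber bottle with a blue cap, 64 mm diameter, 135 mm high, loose on the bench; a bystander. Origin under its centre.
- beaker: Open glass beaker, 76 mm diameter, 95 mm high, loose on the bench; a bystander. Origin under its centre.
- drive: Grey and black stirrer drive standing on the bench, 68 mm diameter, 119 mm high; a bystander. Origin under its centre.
- sliding_jaw: The wrench's sliding jaw, steel, 34 mm long, 14 mm wide, 16 mm thick; origin as the wrench's when the jaw stands 38 mm open, axes as the wrench's. It is to be moved by the worm only: do not squeeze or push it.

How it is judged:
By the outcome, as a careful person would: the job done as asked, in the order asked, and still so for the second after the job is handed in, with the robot touching nothing.
It also fails if it takes over 72 s, if anything falls off the work surface, if the arm or the gripper's body presses on something with over 40 N, if the wrist force passes 120 N, or if a joint passes its speed limit or range.

## Working session

There is one attempt and no reset: what is moved stays moved. The work goes in short steps, Python scripts to look and compute and a tool call to move; the robot and the scene stay as the last step left them, time stands still between calls to the robot, and variables do not carry over. Pictures are saved under pics/ and viewed, and the job is handed in when it is done.

Besides the shell and the picture viewer there is one more tool, called after "Emit:" as name(argument=value, ...), one argument or row to a line, values as JSON. send_rows: Moves the arm, as the interface text tells. Its arguments: {"type":"object","properties":{"series":{"type":"array","items":{"type":"array","items":{"type":"number"}}},"newtons":{"type":"number"}},"required":["series"]}

```bash
mkdir -p pics; ls; python3 - <<'E'
from cell import observe, imaging, workorder, robot
import cv2,numpy as np
s=observe();print(s)
print([a for a in dir(robot) if a[0]!='_'], robot.grasp_offset)
for n in("scene","top"):
    d=imaging.read_camera(n);cv2.imwrite(f"pics/{n}0.png",d["color"][:,:,::-1]);np.savez(f"{n}0.npz",**d)
    print(n,d["vfov"],d["cx"],d["cy"],d["T"].round(4).tolist())
E
```

```text
pics
{'time': 0.0, 'qpos': array([-1.36801683e+00,  3.42731991e-01,  1.52501771e+00,  1.20197893e-05,
        1.27539989e+00, -1.45991503e-01]), 'qvel': array([-0.00032802,  0.00062993, -0.00028674, -0.00060698,  0.0007511 ,
        0.00105399]), 'joint_efforts': array([-5.68769046e-04, -4.31238949e+01, -2.44221997e+01,  7.17423437e-02,
        5.59775520e-02, -1.06449822e-04]), 'tool_pos': array([ 0.1793607 , -0.49297749,  0.22603991]), 'tool_rot': array([-3.14005395e+00, -2.37864037e-04,  3.48767311e-01]), 'contact_force': array([-0.15585906,  1.05642735,  0.14796447]), 'torque': array([ 0.00098654, -0.03563344,  0.01007525]), 'opening': 0.0919699515856283}
['IKError', 'grasp_offset'] -0.0188
scene 50.10498528179702 334.33796454029203 245.17929057723225 [[-0.4169, 0.6214, -0.6633, 1.1736], [0.9089, 0.286, -0.3034, 0.2341], [0.0012, -0.7294, -0.6841, 0.7628], [0.0, 0.0, 0.0, 1.0]]
top 53.67477208076105 319.6031802479158 241.1590925456243 [[-0.017, -0.9955, 0.0929, 0.5288], [-0.9995, 0.0146, -0.0263, -0.0379], [0.0248, -0.0933, -0.9953, 1.0282], [0.0, 0.0, 0.0, 1.0]]
```

View pics/scene0.png

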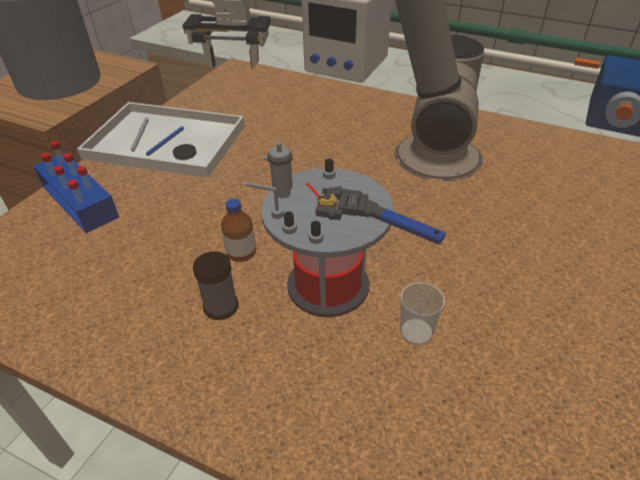

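View pics/top0.png

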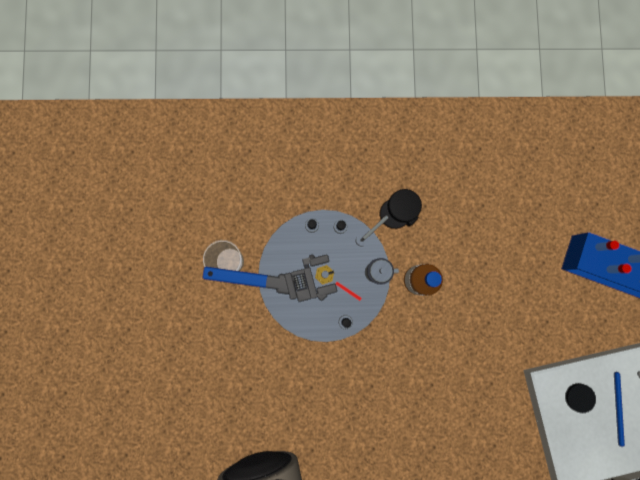

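The pictures show the wrench at about (300,283) in the top view, its handle pointing left to (205,272) over the beaker at (222,256). The red mark is at about (348,290). I'll zoom in for detail.

```bash
cat > h.py <<'E'
import numpy as np,cv2
def load(n): return dict(np.load(n+".npz"))
def ray(d,u,v):
    f=240/np.tan(np.radians(float(d["vfov"])/2))
    r=np.array([(u-d["cx"])/f,(v-d["cy"])/f,1.]);T=d["T"];return T[:3,3],T[:3,:3]@r
def onz(d,u,v,z):
    o,r=ray(d,u,v);return o+r*(z-o[2])/r[2]
def proj(d,p):
    f=240/np.tan(np.radians(float(d["vfov"])/2));T=d["T"]
    c=T[:3,:3].T@(np.array(p)-T[:3,3]);return np.array([d["cx"]+f*c[0]/c[2],d["cy"]+f*c[1]/c[2]])
def rng(d,u,v):
    o,r=ray(d,u,v);return o+r*float(d["range_z"][int(round(v)),int(round(u))])
def tri(d1,p1,d2,p2):
    o1,r1=ray(d1,*p1);o2,r2=ray(d2,*p2)
    A=np.stack([r1,-r2],1);t=np.linalg.lstsq(A,o2-o1,rcond=None)[0]
    a=o1+r1*t[0];b=o2+r2*t[1];return (a+b)/2,np.linalg.norm(a-b)
E
python3 - <<'E'
from h import *
t=load("top0");s=load("scene0")
c=t["color"][230:330,255:395,::-1]; cv2.imwrite("pics/tz0.png",cv2.resize(c,None,fx=5.7,fy=5.7,interpolation=cv2.INTER_CUBIC))
c=s["color"][150:260,250:390,::-1]; cv2.imwrite("pics/sz0.png",cv2.resize(c,None,fx=5,fy=5,interpolation=cv2.INTER_CUBIC))
# red mark
for d,n in((t,"t"),(s,"s")):
    c=d["color"].astype(int);m=((c[...,0]>150)&(c[...,1]<80)&(c[...,2]<80)).astype(np.uint8)
    k,l,st,ce=cv2.connectedComponentsWithStats(m)
    for i in range(1,k):
        if st[i,4]>8: print(n,st[i],ce[i])
# plate heights
for p in((280,250),(325,330),(300,320)): print(rng(t,*p))
E
```

```text
t [611 240   8   9  57] [614.54385965 244.19298246]
t [623 265   8   8  51] [626.39215686 268.17647059]
t [336 282  25  18  93] [348.11827957 290.80645161]
s [ 51 141   7   4  21] [ 53.85714286 142.47619048]
s [ 41 153   8   4  24] [ 44.5 154.5]
s [ 64 153   7   4  20] [ 67.05 154.75]
s [ 54 166   8   4  24] [ 57.79166667 167.79166667]
s [ 77 166   9   5  27] [ 80.96296296 167.85185185]
s [ 68 180   9   5  28] [ 71.78571429 181.78571429]
s [306 183  14  14  43] [312.48837209 189.58139535]
s [293 252  26  24  95] [303.16842105 265.85263158]
s [326 252  37  26 116] [346.93103448 268.02586207]
[0.59129109 0.00947829 0.20342591]
[ 0.45238566 -0.06638361  0.20344966]
[ 0.47003188 -0.02367967  0.20146942]
```

View pics/tz0.png

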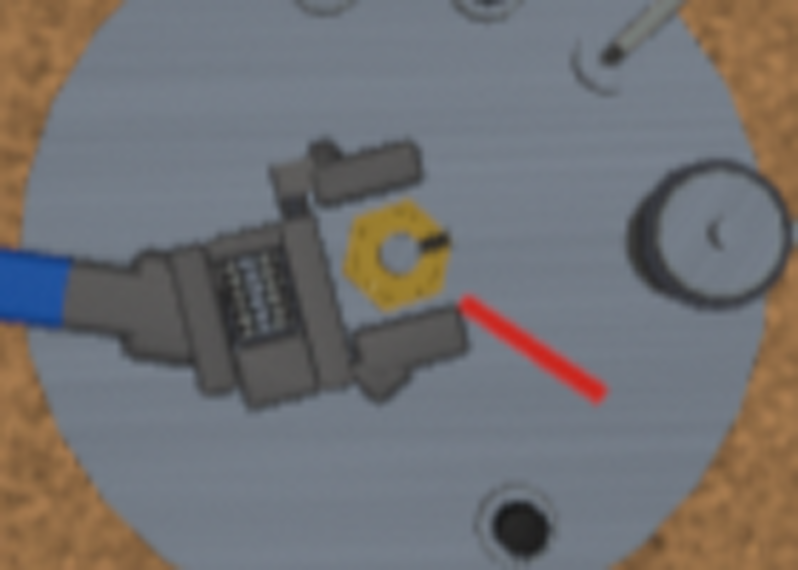

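View pics/sz0.png

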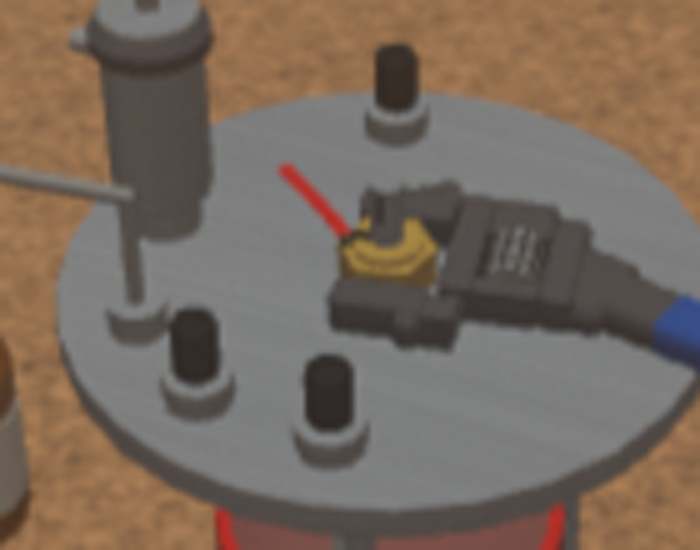

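```bash
python3 - <<'E'
from h import *
t=load("top0");s=load("scene0")
def brass(d,roi):
    c=d["color"].astype(int);m=np.zeros(c.shape[:2],np.uint8);x0,y0,x1,y1=roi
    m[y0:y1,x0:x1]=((c[...,0]-c[...,2]>60)&(c[...,0]>110)&(c[...,1]>90))[y0:y1,x0:x1];return m
mt=brass(t,(305,255,345,295));ms=brass(s,(305,180,350,225))
for m in(mt,ms):
    v,u=np.nonzero(m);print(len(u),u.mean(),v.mean(),u.min(),u.max(),v.min(),v.max())
# shaft top as nut axis
def U(x,y,f,o):return ((x+.5)/f-.5+o[0],(y+.5)/f-.5+o[1])
T=lambda x,y:U(x,y,5.7,(255,230));S=lambda x,y:U(x,y,5,(250,150))
print("worm",tri(t,T(258,291),s,S(513,248)))
print("mark far end",tri(t,T(603,393),s,S(287,170)), onz(t,*T(603,393),.205))
print("mark near",onz(t,*T(466,303),.205))
cnt=max(cv2.findContours(mt,0,1)[0],key=cv2.contourArea);(cu,cv),r=cv2.minEnclosingCircle(cnt);print("nut circ",cu,cv,r,onz(t,cu,cv,.22))
print("line end",onz(t,*T(447,240),.22))
# plate circle
c=cv2.cvtColor(t["color"],cv2.COLOR_RGB2HSV);m=cv2.inRange(c,(95,20,60),(125,130,200));m[:,:255]=0;m[:, 400:]=0;m[:200]=0;m[350:]=0
cnt=max(cv2.findContours(m,0,1)[0],key=cv2.contourArea);h=cv2.convexHull(cnt);e=cv2.fitEllipse(h);print("plate",e,onz(t,*e[0],.205))
P=np.array([onz(t,*p[0],.205) for p in h]);A=np.c_[P[:,:2],np.ones(len(P))];q=np.linalg.lstsq(A,(P[:,:2]**2).sum(1),rcond=None)[0];print("plate circ",q[:2]/2,np.sqrt(q[2]+(q[:2]**2).sum()/4))
R=t["range_z"]
W=np.array([[rng(t,u,v) for u in range(255,400)] for v in range(205,345)])
# condenser / tall
z=W[...,2]
m=(z>.27);vv,uu=np.nonzero(m);print("tall", W[m].min(0),W[m].max(0),len(vv))
sel=(z>.29);print("cond",W[sel].mean(0),W[sel].min(0),W[sel].max(0))
# blue handle
c=cv2.cvtColor(t["color"],cv2.COLOR_RGB2HSV);m=cv2.inRange(c,(105,130,60),(125,255,255));m[:,:195]=0;m[:,275:]=0;m[:250]=0;m[300:]=0
v,u=np.nonzero(m);print("blue",u.min(),u.max(),v.min(),v.max());rect=cv2.minAreaRect(np.c_[u,v].astype(np.float32));print(rect)
bp=cv2.boxPoints(rect);P=[onz(t,*p,.219) for p in bp];print(np.round(P,4))
W2=[rng(t,a,b) for a,b in((230,276),(250,279),(215,274))];print(W2)
E
```

```text
188 323.6063829787234 274.74468085106383 316 338 265 286
119 327.7647058823529 200.05042016806723 314 336 193 204
worm (array([ 0.53719053, -0.02435909,  0.22585928]), np.float64(0.0007602603573063691))
mark far end (array([ 0.50466396, -0.12771656,  0.20490473]), np.float64(0.0016166850216501314)) [ 0.50500048 -0.12844574  0.205     ]
mark near [ 0.53287149 -0.08742786  0.205     ]
nut circ 324.005615234375 274.14044189453125 9.355606079101562 [ 0.54773066 -0.06581349  0.22      ]
line end [ 0.55163711 -0.0812242   0.22      ]
plate ((324.4424133300781, 275.1987609863281), (129.4274444580078, 132.20106506347656), 86.90689086914062) [ 0.54624094 -0.0670557   0.205     ]
plate circ [ 0.5475898  -0.06711822] 0.11296320995426243
tall [ 0.52876756 -0.18242095  0.27000277] [ 0.63740459 -0.03791016  1.0282157 ] 738
cond [ 0.54605379 -0.1322009   0.41859236] [ 0.52876756 -0.16951454  0.29005742] [ 0.5666714  -0.03791016  1.0282157 ]
blue 203 266 267 286
((234.5095977783203, 276.43133544921875), (63.084774017333984, 12.161397933959961), 7.969610214233398)
[[0.5445 0.14   0.219 ]
 [0.5648 0.1372 0.219 ]
 [0.5483 0.0317 0.219 ]
 [0.528  0.0347 0.219 ]]
[array([0.54729182, 0.0940322 , 0.21600885]), array([0.54162616, 0.06004249, 0.21694409]), array([0.55104178, 0.11899115, 0.21821307])]
```

Two views agree on the scene, as follows:

- **Nut:** at about (0.5475, -0.066).
- **Mark:** bearing about -124.3°, at radii of 26 and 75.5 mm, which fits the given 24 to 76 mm.
- **Black line:** about -75.5°, so about 49° clockwise to turn.
- **Wrench:** its x axis bears about 103.6°, and the worm top is at (0.537, -0.024, 0.226).

I'll rise first, then go over.

Emit:
send_rows(
  series=[
    [0,0,-0.034,0,0,0.028,1],
    [0,0,-0.034,0,0,0.028,1],
    [0,0,-0.034,0,0,0.028,1],
    [0,0,-0.034,0,0,0.028,1],
    [0,0,0,0,0,0,1],
  ],
  newtons=30,
)

```text
time: 0.52
tool_pos: [0.1799, -0.4951, 0.3694]
tool_rot: [3.13, 0.0, 0.236]
contact_force: [-0.9, -0.5, -0.4]
opening: 0.0628
```

Emit:
send_rows(
  series=[
    [0.0305,-0.0254,0,0,0,0,1],
    [0.0305,-0.0254,0,0,0,0,1],
    [0.0305,-0.0254,0,0,0,0,1],
    [0.0305,-0.0254,0,0,0,0,1],
    [0.0305,-0.0254,0,0,0,0,1],
  ],
)

```text
time: 0.93
tool_pos: [0.2985, -0.3324, 0.3622]
tool_rot: [-3.141, 0.0, 0.236]
contact_force: [1.0, 0.3, 0.3]
opening: 0.0295
```

Emit:
send_rows(
  series=[
    [0.0305,-0.0254,0,0,0,0,1],
    [0.0305,-0.0254,0,0,0,0,1],
    [0.0305,-0.0254,0,0,0,0,1],
    [0.0305,-0.0254,0,0,0,0,1],
    [0.0305,-0.0254,0,0,0,0,1],
  ],
)

```text
time: 1.35
tool_pos: [0.4169, -0.173, 0.3624]
tool_rot: [-3.141, 0.0, 0.237]
contact_force: [1.0, -0.8, -0.1]
opening: 0.0011
```

Emit:
send_rows(
  series=[
    [0.0305,-0.0254,0,0,0,0,1],
    [0.0305,-0.0254,0,0,0,0,1],
    [0.0305,-0.0254,0,0,0,0,1],
    [0.0305,-0.0254,0,0,0,0,1],
    [0.0305,-0.0254,0,0,0,0,1],
  ],
)

```text
time: 1.77
tool_pos: [0.5355, -0.0137, 0.3622]
tool_rot: [-3.142, 0.001, 0.237]
contact_force: [0.1, -1.0, 1.0]
opening: 0.0006
```

Emit:
send_rows(
  series=[
    [0,0,0,0,0,0,1],
    [0,0,0,0,0,0,1],
  ],
)

```text
time: 1.93
tool_pos: [0.5353, -0.0139, 0.3614]
tool_rot: [-3.141, 0.002, 0.241]
contact_force: [0.1, -0.2, 0.3]
opening: 0.0005
```

Emit:
send_rows(
  series=[
    [0,0,0.03,0,0,0,1],
    [0,0,0.03,0,0,0,1],
    [0,0,0.03,0,0,0,1],
    [0,0,0.03,0,0,0,1],
    [0,0,0,0,0,0,1],
  ],
)

```text
time: 2.35
tool_pos: [0.531, -0.0165, 0.2371]
tool_rot: [-3.138, 0.011, 0.235]
contact_force: [-1.0, -0.6, -1.1]
opening: 0.0003
```

```bash
cat > snap.py <<'E'
import sys;from cell import observe,imaging;from h import *
k=sys.argv[1];s=observe();print(round(s["time"],2),s["tool_pos"].round(4),s["tool_rot"].round(3),s["contact_force"].round(1),s["qpos"].round(2))
ims=[]
for n in("scene","top"):
    d=imaging.read_camera(n);np.savez(n+k+".npz",**d)
    c=d["color"][...,::-1];c=c[140:265,270:430] if n=="scene" else c[210:335,215:375]
    ims.append(cv2.resize(c,None,fx=4.8,fy=4.8,interpolation=cv2.INTER_CUBIC))
for a,n in zip(ims,"st"): cv2.imwrite(f"pics/{n}{k}.png",a)
E
python3 snap.py 1
```

```text
2.35 [ 0.531  -0.0165  0.2371] [-3.138  0.011  0.235] [-1.  -0.6 -1.1] [-0.17  0.35  1.48 -0.    1.32  1.16]
```

View pics/s1.png

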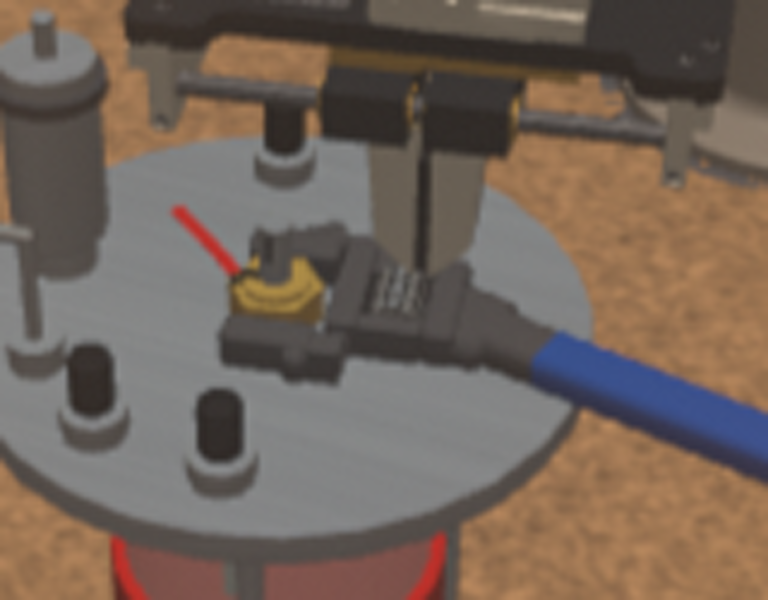

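View pics/t1.png

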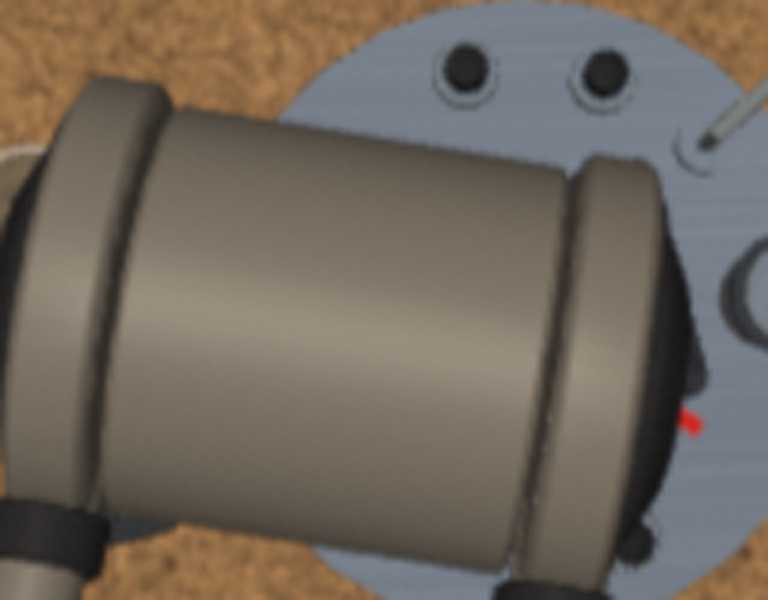

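The fingers' tips taper to a footprint of about 18 mm and sit just handle-side of the worm. The scene crop shows the tips at (432,270) and the worm at (400,290). I'll centre at the stroke's start and touch down.

Emit:
send_rows(
  series=[
    [0,0.001,0,0,0,0,1],
    [0,0,0.004,0,0,0,1],
    [0,0,0,0,0,0,1],
    [0,0,0,0,0,0,1],
  ],
)

```text
time: 2.78
tool_pos: [0.5353, -0.0168, 0.2396]
tool_rot: [3.141, -0.001, 0.237]
contact_force: [0.4, -0.2, -0.5]
opening: 0.0003
```

Emit:
send_rows(
  series=[
    [0,0,0.004,0,0,0,1],
    [0,0,0.002,0,0,0,1],
    [0,0,0,0,0,0,1],
  ],
)

```text
time: 3.03
tool_pos: [0.5347, -0.0166, 0.2322]
tool_rot: [-3.141, 0.001, 0.237]
contact_force: [-0.2, 0.8, -0.8]
opening: 0.0005
```

Emit:
send_rows(
  series=[
    [0,0,0.004,0,0,0,1],
    [0,0,0,0,0,0,1],
    [0,0,0,0,0,0,1],
  ],
)

```text
time: 3.28
tool_pos: [0.5349, -0.0166, 0.2284]
tool_rot: [-3.141, 0.001, 0.237]
contact_force: [0.1, 0.3, 0.2]
opening: 0.0007
```

Emit:
send_rows(
  series=[
    [0,0,0.001,0,0,0,1],
    [0,0,0,0,0,0,1],
  ],
)

```text
time: 3.45
tool_pos: [0.535, -0.0167, 0.2276]
tool_rot: [3.142, 0.0, 0.237]
contact_force: [0.4, -0.3, 0.3]
opening: 0.0004
```

Emit:
send_rows(
  series=[
    [0,0,0.001,0,0,0,1],
    [0,0,0,0,0,0,1],
  ],
)

```text
time: 3.62
tool_pos: [0.535, -0.0167, 0.2266]
tool_rot: [3.142, 0.0, 0.237]
contact_force: [-0.8, 0.4, -0.5]
opening: 0.0003
```

Emit:
send_rows(
  series=[
    [0,0,0.001,0,0,0,1],
    [0,0,0,0,0,0,1],
  ],
)

```text
time: 3.78
tool_pos: [0.535, -0.0167, 0.2255]
tool_rot: [-3.142, 0.0, 0.237]
contact_force: [-0.2, -0.2, -0.2]
opening: 0.0002
```

Emit:
send_rows(
  series=[
    [0,0,0.0005,0,0,0,1],
    [0,0,0,0,0,0,1],
  ],
)

```text
time: 3.95
tool_pos: [0.535, -0.0167, 0.2251]
tool_rot: [3.142, 0.0, 0.237]
contact_force: [0.8, 0.5, -0.8]
opening: 0.0005
```

Emit:
send_rows(
  series=[
    [0,0,0.0005,0,0,0,1],
    [0,0,0,0,0,0,1],
  ],
)

```text
time: 4.12
tool_pos: [0.535, -0.0167, 0.2246]
tool_rot: [3.142, 0.0, 0.237]
contact_force: [-0.6, 0.6, -0.4]
opening: 0.0004
```

Emit:
send_rows(
  series=[
    [0,0,0.0005,0,0,0,1],
    [0,0,0,0,0,0,1],
  ],
)

```text
time: 4.28
tool_pos: [0.535, -0.0167, 0.2241]
tool_rot: [3.142, 0.0, 0.237]
contact_force: [-0.1, 0.2, -0.9]
opening: 0.0002
```

Emit:
send_rows(
  series=[
    [0,0,0.0005,0,0,0,1],
    [0,0,0,0,0,0,1],
  ],
)

```text
time: 4.45
tool_pos: [0.535, -0.0167, 0.2236]
tool_rot: [3.142, 0.0, 0.237]
contact_force: [0.3, -0.0, 0.2]
opening: 0.0004
```

Emit:
send_rows(
  series=[
    [0,0,0.0005,0,0,0,1],
    [0,0,0,0,0,0,1],
  ],
)

```text
time: 4.62
tool_pos: [0.5351, -0.0167, 0.2233]
tool_rot: [3.141, -0.0, 0.237]
contact_force: [-0.1, -0.2, 1.6]
opening: 0.0004
```

Emit:
send_rows(
  series=[
    [0,0,0.0005,0,0,0,1],
    [0,0,0,0,0,0,1],
  ],
)

```text
time: 4.78
tool_pos: [0.5352, -0.0167, 0.2232]
tool_rot: [3.141, -0.001, 0.237]
contact_force: [-1.2, 0.4, 3.2]
opening: 0.0003
```

Emit:
send_rows(
  series=[
    [0,0,0.0005,0,0,0,1],
    [0,0,0,0,0,0,1],
  ],
)

```text
time: 4.95
tool_pos: [0.5351, -0.0166, 0.223]
tool_rot: [3.141, -0.001, 0.237]
contact_force: [-1.8, 0.2, 5.0]
opening: 0.0004
```

Touch is at z≈0.223, with compliance of about 4 N/mm. Next: press to about 10 N and drag.

Emit:
send_rows(
  series=[
    [0,0,0.0014,0,0,0,1],
    [0,0,0,0,0,0,1],
  ],
)

```text
time: 5.12
tool_pos: [0.535, -0.0158, 0.2222]
tool_rot: [-3.141, -0.001, 0.237]
contact_force: [-3.6, 4.2, 11.9]
opening: 0.0006
```

Emit:
send_rows(
  series=[
    [0,0.003,0,0,0,0,1],
    [0,0.003,0,0,0,0,1],
    [0,0,0,0,0,0,1],
  ],
)

```text
time: 5.37
tool_pos: [0.5365, -0.0201, 0.2225]
tool_rot: [-3.138, -0.003, 0.237]
contact_force: [-4.5, 10.5, 13.6]
opening: 0.0002
```

Emit:
send_rows(
  series=[
    [0,0.003,0,0,0,0,1],
    [0,0.003,0,0,0,0,1],
    [0,0.003,0,0,0,0,1],
  ],
)

```text
time: 5.62
tool_pos: [0.5392, -0.0301, 0.2243]
tool_rot: [3.141, -0.005, 0.238]
contact_force: [-6.6, 3.4, 21.2]
opening: 0.0003
```

Emit:
send_rows(
  series=[
    [0,0,-0.01,0,0,0,1],
    [0,-0.02,-0.02,0,0,0,1],
    [0,0,0,0,0,0,1],
  ],
)

```text
time: 5.87
tool_pos: [0.5347, -0.0101, 0.2539]
tool_rot: [3.141, -0.005, 0.238]
contact_force: [0.4, -0.8, 0.6]
opening: 0.0004
```

```bash
python3 snap.py 2
```

```text
5.87 [ 0.5347 -0.0101  0.2539] [ 3.141 -0.005  0.238] [ 0.4 -0.8  0.6] [-0.16  0.34  1.45  0.    1.35  1.17]
```

View pics/s2.png

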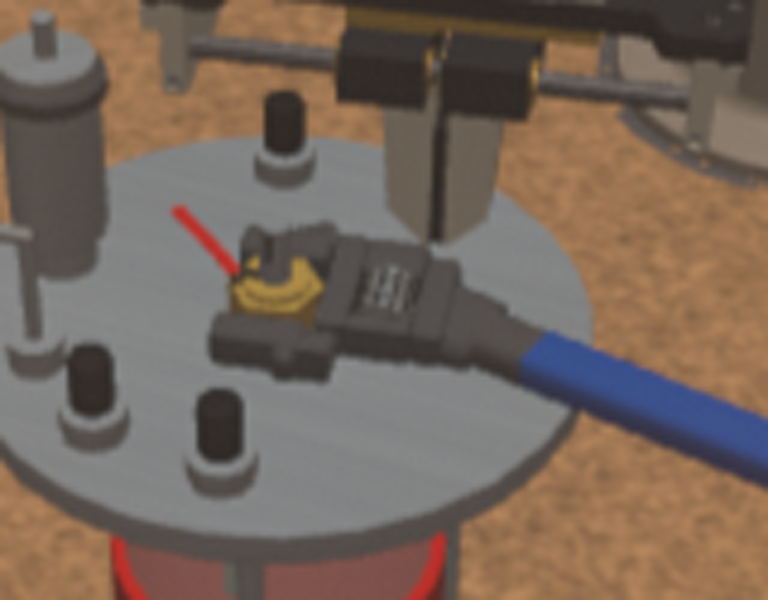

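The first drag pushed against the worm's flank: the tips are chamfered across their thickness. It slid the wrench about 3 mm onto the nut, towards -x, which does no harm. I'll turn the tool 90° so that the 19 mm pad width lies along the drag, and re-measure the worm.

Emit:
send_rows(
  series=[
    [0,0,0,0,0,-0.121,1],
    [0,0,0,0,0,-0.121,1],
    [0,0,0,0,0,-0.121,1],
    [0,0,0,0,0,-0.121,1],
    [0,0,0,0,0,-0.121,1],
  ],
)

```text
time: 6.38
tool_pos: [0.5335, -0.0124, 0.2493]
tool_rot: [-3.14, 0.002, 0.847]
contact_force: [0.5, 0.1, 0.2]
opening: 0.0004
```

Emit:
send_rows(
  series=[
    [0,0,0,0,0,-0.121,1],
    [0,0,0,0,0,-0.121,1],
    [0,0,0,0,0,-0.121,1],
    [0,0,0,0,0,-0.121,1],
    [0,0,0,0,0,-0.121,1],
  ],
)

```text
time: 6.8
tool_pos: [0.5335, -0.0124, 0.2493]
tool_rot: [-3.139, 0.0, 1.452]
contact_force: [0.5, -0.5, 0.2]
opening: 0.0004
```

Emit:
send_rows(
  series=[
    [0,0,0,0,0,-0.121,1],
    [0,0,0,0,0,-0.121,1],
    [0,0,0,0,0,-0.121,1],
    [0,0,0,0,0,0,1],
    [0,0,0,0,0,0,1],
  ],
)

```text
time: 7.22
tool_pos: [0.5336, -0.0122, 0.2497]
tool_rot: [-3.14, -0.0, 1.806]
contact_force: [-0.1, 0.8, 0.5]
opening: 0.0005
```

```bash
python3 snap.py 3; python3 - <<'E'
from h import *
a=load("scene0");b=load("scene3");
# worm patch shift via template match, subpixel
ga=cv2.cvtColor(a["color"],cv2.COLOR_RGB2GRAY);gb=cv2.cvtColor(b["color"],cv2.COLOR_RGB2GRAY)
up=lambda g:cv2.resize(g[170:240,300:400],None,fx=4,fy=4,interpolation=cv2.INTER_CUBIC)
A,B=up(ga),up(gb)
def rt(x0,y0,x1,y1):
    t=A[y0:y1,x0:x1];r=cv2.matchTemplate(B,t,cv2.TM_CCOEFF_NORMED);_,v,_,p=cv2.minMaxLoc(r);return v,(p[0]-x0)/4,(p[1]-y0)/4
for u0,v0,u1,v1 in((342,188,364,214),(345,190,380,216),(370,200,398,225)):
    v,du,dv=rt((u0-300)*4,(v0-170)*4,(u1-300)*4,(v1-170)*4)
    c=((u0+u1)/2,(v0+v1)/2);print(v,du,dv,(onz(b,c[0]+du,c[1]+dv,.222)-onz(a,*c,.222)).round(4))
E
```

```text
7.22 [ 0.5336 -0.0122  0.2497] [-3.14  -0.     1.806] [-0.1  0.8  0.5] [-0.17  0.34  1.46 -0.    1.34 -0.4 ]
0.9280719757080078 -2.0 0.25 [ 0.002  -0.0028  0.    ]
0.9901015758514404 -2.0 0.0 [ 0.0014 -0.0031  0.    ]
0.9943909645080566 -2.0 0.0 [ 0.0014 -0.003   0.    ]
```

View pics/s3.png

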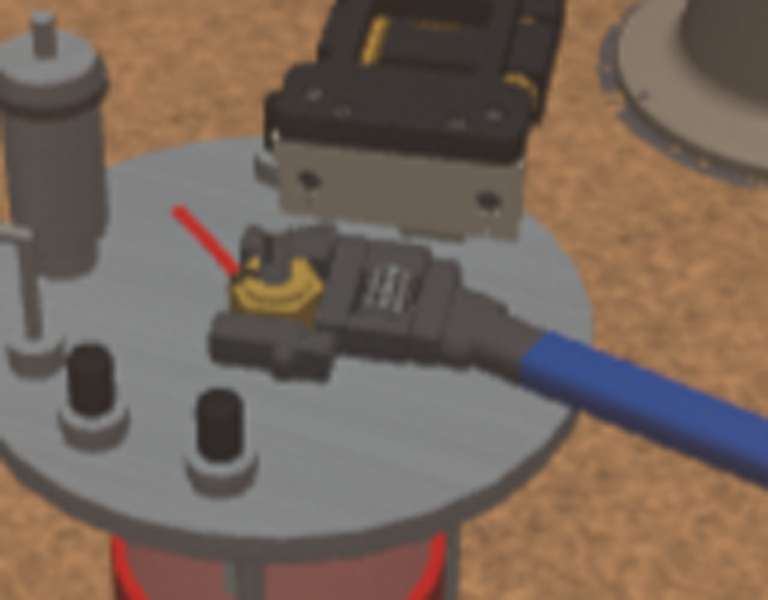

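View pics/t3.png

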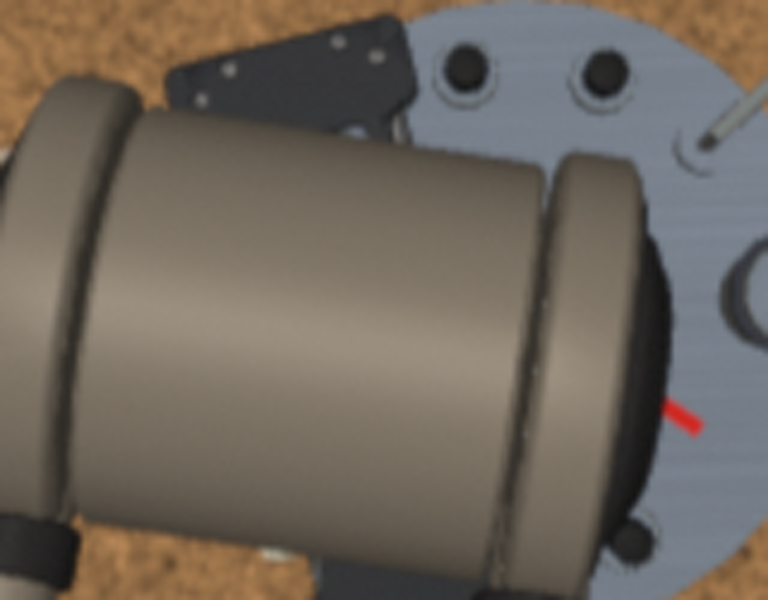

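```bash
python3 - <<'E'
from h import *
a=load("scene1");t=load("top0")
for (X,Y),s in(((162,128),1),((675,185),-1)):
    u,v=X/4.8+270,Y/4.8+140
    o,r=ray(a,u,v)
    for L in(.075,.095):
        p=np.array([.5345,-.0157])+s*L*np.array([.235,-.972]); k=((p-o[:2])@r[:2])/(r[:2]@r[:2]);print((o+k*r).round(4),p.round(4))
for p in((312,224),(341,225),(346,322)): print(rng(t,*p).round(4))
E
```

```text
[ 0.5594 -0.1019  0.2834] [ 0.5521 -0.0886]
[ 0.5548 -0.1044  0.2798] [ 0.5568 -0.108 ]
[0.5146 0.0661 0.281 ] [0.5169 0.0572]
[0.5149 0.0661 0.2812] [0.5122 0.0766]
[ 0.6316 -0.0465  0.2382]
[ 0.6296 -0.0954  0.2356]
[ 0.4681 -0.0999  0.2401]
```

The gripper's feet stay about 25 mm above the ports. Now back to the worm.

Emit:
send_rows(
  series=[
    [-0.008,0.0013,0.01,0,0,0,1],
    [0,0,0.01,0,0,0,1],
    [0,0,0.003,0,0,0,1],
    [0,0,0,0,0,0,1],
    [0,0,0,0,0,0,1],
  ],
)

```text
time: 7.73
tool_pos: [0.5368, -0.0193, 0.2273]
tool_rot: [-3.141, -0.0, 1.809]
contact_force: [0.4, -0.6, 0.9]
opening: 0.0003
```

Emit:
send_rows(
  series=[
    [0,0,0.0015,0,0,0,1],
    [0,0,0,0,0,0,1],
  ],
)

```text
time: 7.9
tool_pos: [0.5371, -0.0192, 0.2264]
tool_rot: [3.141, 0.0, 1.81]
contact_force: [0.4, -0.1, -0.4]
opening: 0.0004
```

Emit:
send_rows(
  series=[
    [0,0,0.001,0,0,0,1],
    [0,0,0,0,0,0,1],
  ],
)

```text
time: 8.07
tool_pos: [0.5371, -0.0192, 0.2254]
tool_rot: [3.141, 0.0, 1.81]
contact_force: [0.1, 0.3, 0.5]
opening: 0.001
```

Emit:
send_rows(
  series=[
    [0,0,0.001,0,0,0,1],
    [0,0,0,0,0,0,1],
  ],
)

```text
time: 8.23
tool_pos: [0.5372, -0.0192, 0.2246]
tool_rot: [3.141, 0.0, 1.81]
contact_force: [-1.5, 0.1, 2.1]
opening: 0.0003
```

Emit:
send_rows(
  series=[
    [0,0,0.0015,0,0,0,1],
    [0,0,0,0,0,0,1],
  ],
)

```text
time: 8.4
tool_pos: [0.5373, -0.0193, 0.2243]
tool_rot: [3.14, 0.001, 1.81]
contact_force: [-2.4, 0.1, 9.0]
opening: 0.0006
```

Emit:
send_rows(
  series=[
    [-0.003,0,0.0003,0,0,0,1],
    [-0.003,0,0,0,0,0,1],
    [0,0,0,0,0,0,1],
  ],
)

```text
time: 8.65
tool_pos: [0.5387, -0.0251, 0.2243]
tool_rot: [3.14, 0.001, 1.81]
contact_force: [-3.7, 1.4, 11.2]
opening: 0.0006
```

Emit:
send_rows(
  series=[
    [-0.003,0,0,0,0,0,1],
    [-0.003,0,0,0,0,0,1],
    [0,0,0,0,0,0,1],
  ],
)

```text
time: 8.9
tool_pos: [0.5401, -0.0309, 0.2243]
tool_rot: [3.14, 0.0, 1.81]
contact_force: [-4.1, 0.9, 11.9]
opening: 0.0002
```

Emit:
send_rows(
  series=[
    [-0.003,0,0,0,0,0,1],
    [0,0,0,0,0,0,1],
  ],
)

```text
time: 9.07
tool_pos: [0.5407, -0.0337, 0.2243]
tool_rot: [3.14, 0.0, 1.81]
contact_force: [-3.4, 1.6, 11.0]
opening: 0.0003
```

Clean rolling: steady 11 N down, about 2.5 N of drag, level z. I'll repeat the strokes at 15 mm each (about 1.07 mm of jaw).

Emit:
send_rows(
  series=[
    [0,0,-0.006,0,0,0,1],
    [0.0075,-0.0005,0,0,0,0,1],
    [0.0075,0,0,0,0,0,1],
    [0,0,0.006,0,0,0,1],
    [0,0,0,0,0,0,1],
  ],
)

```text
time: 9.48
tool_pos: [0.5367, -0.0179, 0.2237]
tool_rot: [3.139, -0.0, 1.811]
contact_force: [-3.3, 4.8, 13.9]
opening: 0.0001
```

Emit:
send_rows(
  series=[
    [-0.003,0,0,0,0,0,1],
    [-0.003,0,0,0,0,0,1],
    [-0.003,0,0,0,0,0,1],
    [-0.003,0,0,0,0,0,1],
    [-0.003,0,0,0,0,0,1],
  ],
)

```text
time: 9.9
tool_pos: [0.5403, -0.0331, 0.2242]
tool_rot: [3.139, 0.0, 1.811]
contact_force: [-4.8, 2.6, 16.0]
opening: 0.0004
```

Emit:
send_rows(
  series=[
    [0,0,-0.006,0,0,0,1],
    [0.0075,0,0,0,0,0,1],
    [0.0075,0,0,0,0,0,1],
    [0,0,0.006,0,0,0,1],
    [0,0,0,0,0,0,1],
  ],
)

```text
time: 10.32
tool_pos: [0.5365, -0.0176, 0.2236]
tool_rot: [3.14, -0.001, 1.811]
contact_force: [-3.9, 4.4, 15.1]
opening: 0.0005
```

Emit:
send_rows(
  series=[
    [-0.003,0,0,0,0,0,1],
    [-0.003,0,0,0,0,0,1],
    [-0.003,0,0,0,0,0,1],
    [-0.003,0,0,0,0,0,1],
    [-0.003,0,0,0,0,0,1],
  ],
)

```text
time: 10.73
tool_pos: [0.5401, -0.033, 0.2241]
tool_rot: [3.14, -0.0, 1.811]
contact_force: [-4.8, 3.4, 16.6]
opening: 0.0004
```

```bash
python3 snap.py 4
```

```text
10.73 [ 0.5401 -0.033   0.2241] [ 3.14  -0.     1.811] [-4.8  3.4 16.6] [-0.2   0.37  1.49  0.    1.28 -0.44]
```

View pics/s4.png

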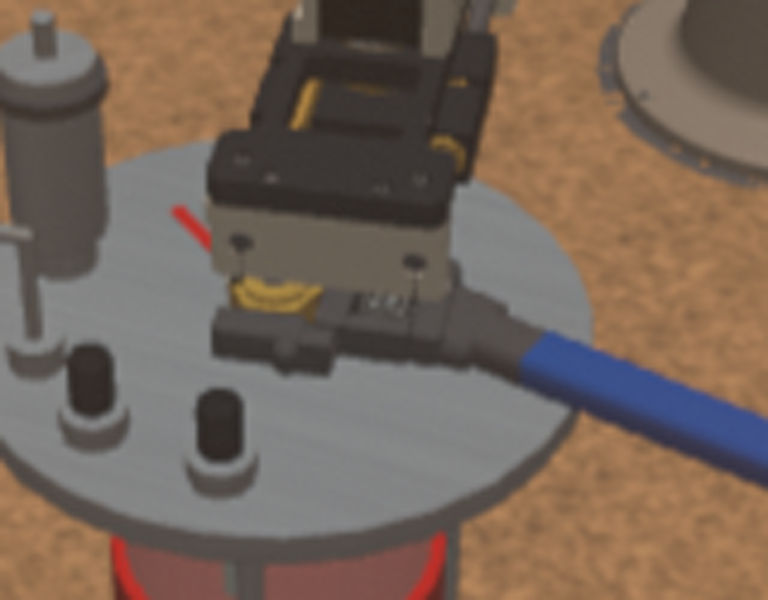

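The jaw is closing: its near edge in the crop went from row 382 to row 373, and the nut and line are unmoved. I'll shift the stroke 2 mm forward and ease the press.

Emit:
send_rows(
  series=[
    [0,0,-0.006,0,0,0,1],
    [0.0065,0,0,0,0,0,1],
    [0.0065,0,0,0,0,0,1],
    [0,0,0.005,0,0,0,1],
    [0,0,0,0,0,0,1],
  ],
)

```text
time: 11.25
tool_pos: [0.5369, -0.0198, 0.2242]
tool_rot: [3.14, -0.001, 1.811]
contact_force: [-3.1, 3.1, 10.6]
opening: 0.0002
```

Emit:
send_rows(
  series=[
    [-0.003,0,0,0,0,0,1],
    [-0.003,0,0,0,0,0,1],
    [-0.003,0,0,0,0,0,1],
    [-0.003,0,0,0,0,0,1],
    [-0.003,0,0,0,0,0,1],
  ],
)

```text
time: 11.67
tool_pos: [0.5409, -0.0348, 0.2243]
tool_rot: [3.139, -0.001, 1.811]
contact_force: [-1.7, 3.5, 11.0]
opening: 0.0004
```

Emit:
send_rows(
  series=[
    [0,0,-0.006,0,0,0,1],
    [0.0075,0,0,0,0,0,1],
    [0.0075,0,0,0,0,0,1],
    [0,0,0.006,0,0,0,1],
    [0,0,0,0,0,0,1],
  ],
)

```text
time: 12.08
tool_pos: [0.5369, -0.0197, 0.2242]
tool_rot: [3.14, -0.001, 1.811]
contact_force: [-3.1, 2.7, 11.6]
opening: 0.0004
```

Emit:
send_rows(
  series=[
    [-0.003,0,0,0,0,0,1],
    [-0.003,0,0,0,0,0,1],
    [-0.003,0,0,0,0,0,1],
    [-0.003,0,0,0,0,0,1],
    [-0.003,0,0,0,0,0,1],
  ],
)

```text
time: 12.5
tool_pos: [0.5411, -0.0347, 0.2244]
tool_rot: [3.139, -0.001, 1.811]
contact_force: [-1.4, 4.1, 9.7]
opening: 0.0003
```

```bash
python3 snap.py 5
```

```text
12.5 [ 0.5411 -0.0347  0.2244] [ 3.139e+00 -1.000e-03  1.811e+00] [-1.4  4.1  9.7] [-0.21  0.37  1.48  0.    1.28 -0.45]
```

View pics/s5.png

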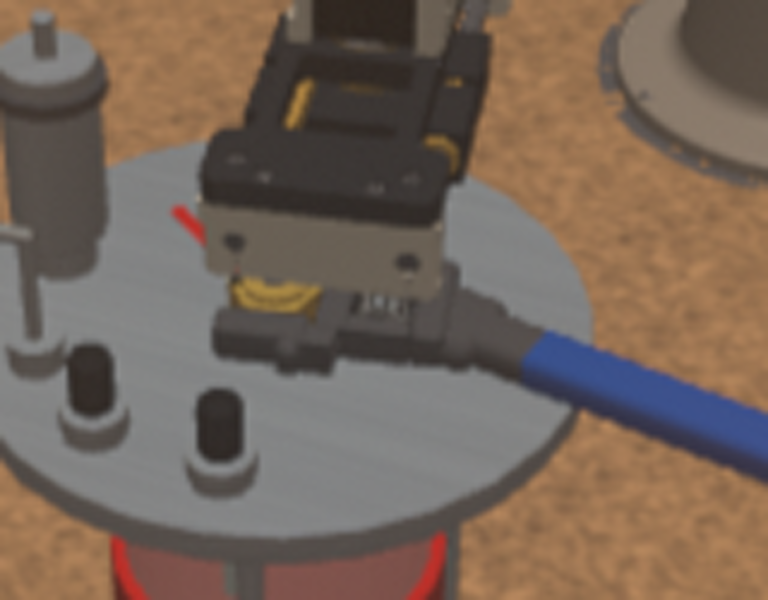

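Emit:
send_rows(
  series=[
    [0,0,-0.006,0,0,0,1],
    [0.0075,0,0,0,0,0,1],
    [0.0075,0,0,0,0,0,1],
    [0,0,0.006,0,0,0,1],
    [0,0,0,0,0,0,1],
  ],
)

```text
time: 13.02
tool_pos: [0.5369, -0.0198, 0.2242]
tool_rot: [3.14, -0.001, 1.811]
contact_force: [-2.6, 2.9, 10.3]
opening: 0.0001
```

Emit:
send_rows(
  series=[
    [-0.003,0,0,0,0,0,1],
    [-0.003,0,0,0,0,0,1],
    [-0.003,0,0,0,0,0,1],
  ],
)

```text
time: 13.27
tool_pos: [0.5394, -0.0288, 0.2243]
tool_rot: [3.139, -0.001, 1.811]
contact_force: [-2.0, 4.8, 10.3]
opening: 0.0004
```

Emit:
send_rows(
  series=[
    [-0.003,0,0,0,0,0,1],
    [-0.003,0,0,0,0,0,1],
  ],
)

```text
time: 13.43
tool_pos: [0.5409, -0.0344, 0.2243]
tool_rot: [3.139, -0.001, 1.811]
contact_force: [-1.2, 6.0, 10.9]
opening: 0.0005
```

```bash
python3 snap.py 6
```

```text
13.43 [ 0.5409 -0.0344  0.2243] [ 3.139e+00 -1.000e-03  1.811e+00] [-1.2  6.  10.9] [-0.21  0.37  1.48  0.    1.28 -0.45]
```

View pics/s6.png

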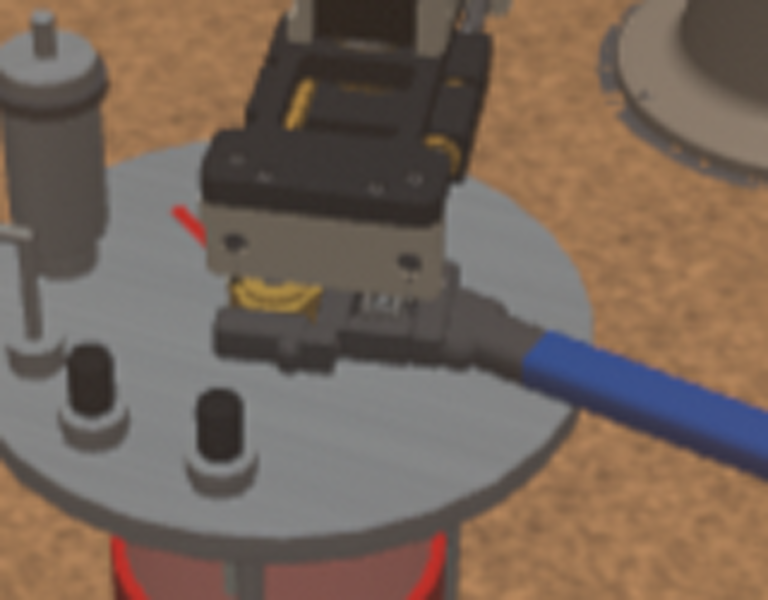

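Emit:
send_rows(
  series=[
    [0,0,-0.006,0,0,0,1],
    [0.0075,0,0,0,0,0,1],
    [0.0075,0,0,0,0,0,1],
    [0,0,0.006,0,0,0,1],
    [0,0,0,0,0,0,1],
  ],
)

```text
time: 13.95
tool_pos: [0.5369, -0.0199, 0.2243]
tool_rot: [3.14, -0.001, 1.811]
contact_force: [-3.2, 3.3, 11.0]
opening: 0.0005
```

Emit:
send_rows(
  series=[
    [-0.003,0,0,0,0,0,1],
    [-0.003,0,0,0,0,0,1],
  ],
)

```text
time: 14.12
tool_pos: [0.5384, -0.0252, 0.2244]
tool_rot: [3.14, -0.002, 1.811]
contact_force: [-3.5, 7.0, 11.8]
opening: 0.0003
```

Emit:
send_rows(
  series=[
    [-0.003,0,0,0,0,0,1],
    [-0.003,0,0,0,0,0,1],
    [-0.003,0,0,0,0,0,1],
  ],
)

```text
time: 14.37
tool_pos: [0.5406, -0.0335, 0.2243]
tool_rot: [3.139, -0.003, 1.811]
contact_force: [-2.6, 9.6, 11.0]
opening: 0.0003
```

```bash
python3 - <<'E'
from cell import observe;s=observe();print(s["contact_force"],s["torque"])
E
```

```text
[-2.57503115  9.58201466 11.04922471] [1.60245184 0.31312877 0.01396933]
```

The drag has risen to about 9.6 N at an 11 N press, so the jaw is gripping. I'll lift, go over beyond the handle and look.

Emit:
send_rows(
  series=[
    [0,0,-0.03,0,0,0,1],
    [0.02,0,-0.02,0,0,0,1],
    [0.04,-0.002,0,0,0,0,1],
    [0.04,-0.002,0,0,0,0,1],
    [0.04,-0.002,0,0,0,0,1],
  ],
)

```text
time: 14.78
tool_pos: [0.5007, 0.0999, 0.2728]
tool_rot: [-3.141, 0.0, 1.809]
contact_force: [1.1, 1.0, -0.6]
opening: 0.0005
```

Emit:
send_rows(
  series=[
    [0.003,-0.001,0,0,0,0,1],
    [0,0,0,0,0,0,1],
  ],
)

```text
time: 14.95
tool_pos: [0.4988, 0.1034, 0.2728]
tool_rot: [-3.141, -0.0, 1.814]
contact_force: [-0.3, 0.1, -0.6]
opening: 0.0001
```

```bash
python3 snap.py 7
```

```text
14.95 [0.4988 0.1034 0.2728] [-3.141 -0.     1.814] [-0.3  0.1 -0.6] [ 0.05  0.28  1.48 -0.    1.38 -0.19]
```

View pics/s7.png

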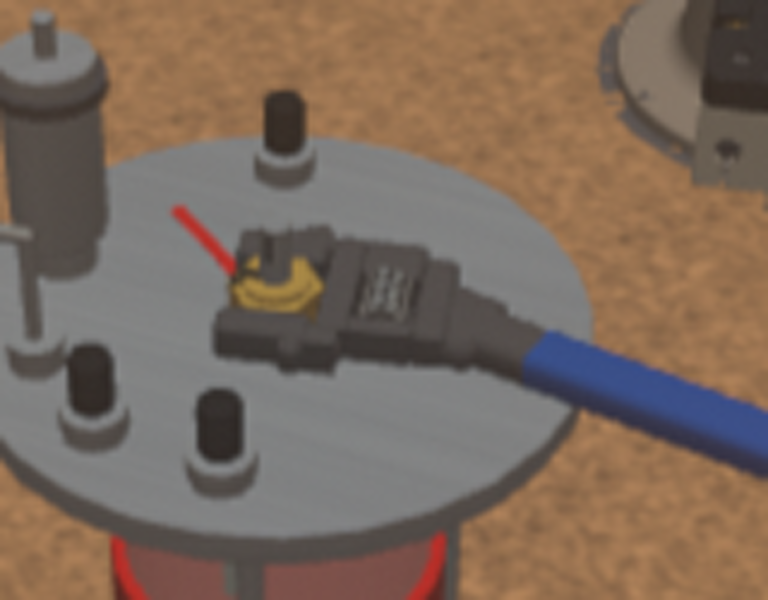

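View pics/t7.png

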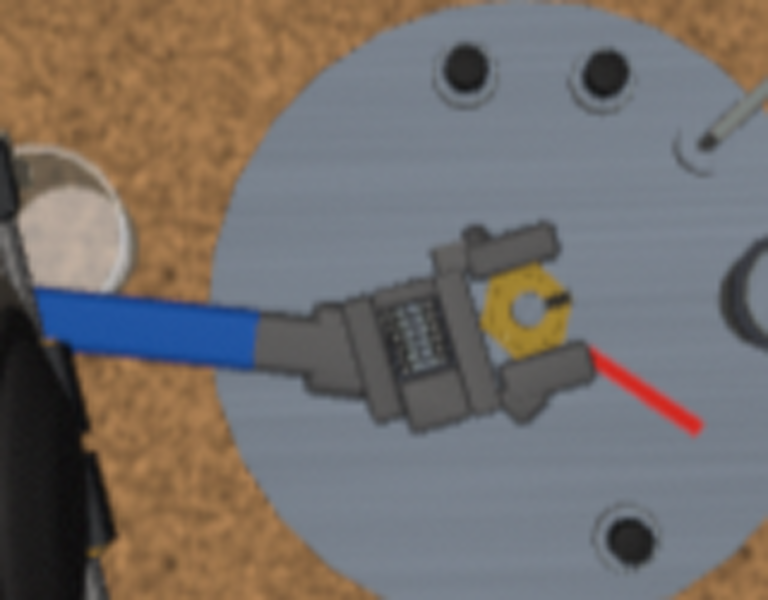

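The jaws look close on the nut, the line is unmoved, and the top crop shows only a thin gap at most at the fixed jaw (505,362). To be sure it is snug, I'll give one or two more strokes and check that the drag saturates (skids).

Emit:
send_rows(
  series=[
    [-0.04,0.002,0,0,0,0,1],
    [-0.04,0.002,0,0,0,0,1],
    [-0.04,0.003,0,0,0,0,1],
    [-0.008,0,0.02,0,0,0,1],
    [0,0,0.02,0,0,0,1],
  ],
)

```text
time: 15.47
tool_pos: [0.5384, -0.0265, 0.233]
tool_rot: [3.14, 0.002, 1.804]
contact_force: [0.2, 0.7, 0.1]
opening: 0.0005
```

Emit:
send_rows(
  series=[
    [0,0,0.004,0,0,0,1],
    [0,0,0,0,0,0,1],
    [0,0,0,0,0,0,1],
  ],
)

```text
time: 15.72
tool_pos: [0.5372, -0.0219, 0.2299]
tool_rot: [3.141, 0.0, 1.809]
contact_force: [-0.3, -0.5, 0.2]
opening: 0.0001
```

Emit:
send_rows(
  series=[
    [0.001,0,0.005,0,0,0,1],
    [0,0,0.0023,0,0,0,1],
    [0,0,0,0,0,0,1],
  ],
)

```text
time: 15.97
tool_pos: [0.5376, -0.0201, 0.2244]
tool_rot: [3.138, 0.002, 1.811]
contact_force: [-1.5, -0.1, 7.5]
opening: 0.0005
```

Emit:
send_rows(
  series=[
    [-0.003,0,0,0,0,0,1],
    [-0.003,0,0,0,0,0,1],
  ],
)

```text
time: 16.13
tool_pos: [0.5387, -0.0243, 0.2244]
tool_rot: [3.138, -0.001, 1.811]
contact_force: [-1.9, 7.5, 8.8]
opening: 0.0002
```

Emit:
send_rows(
  series=[
    [-0.003,0,0,0,0,0,1],
    [-0.003,0,0,0,0,0,1],
  ],
)

```text
time: 16.3
tool_pos: [0.5402, -0.03, 0.2244]
tool_rot: [3.138, -0.001, 1.811]
contact_force: [-1.5, 7.4, 8.7]
opening: 0.0004
```

Emit:
send_rows(
  series=[
    [-0.002,0,0,0,0,0,1],
    [0,0,0,0,0,0,1],
  ],
)

```text
time: 16.47
tool_pos: [0.5408, -0.0323, 0.2244]
tool_rot: [3.138, -0.001, 1.811]
contact_force: [-1.4, 5.7, 10.3]
opening: 0.0008
```

The drag saturates at about 0.87 of the press, so the finger is skidding and the jaw is snug. Next I'll go over the handle to straddle it, with the fingers slightly wider than it, and swing it.

Emit:
send_rows(
  series=[
    [0,0,-0.04,0,0,0,1],
    [0.0324,0.0107,-0.01,0,0,0,0.63],
    [0.0324,0.0107,0,0,0,0,0.63],
    [0.0324,0.0107,0,0,0,0,0.63],
    [0.0324,0.0107,0,0,0,0,0.63],
  ],
)

```text
time: 16.88
tool_pos: [0.5511, 0.1039, 0.2734]
tool_rot: [3.139, 0.001, 1.81]
contact_force: [0.6, -0.1, -0.2]
opening: 0.0219
```

Emit:
send_rows(
  series=[
    [0,0,0,0,0,0.1,0.63],
    [0,0,0,0,0,0.1,0.63],
    [0,0,0,0,0,0.1,0.63],
    [0,0,0,0,0,0.095,0.63],
    [0,0,0,0,0,0,0.63],
  ],
)

```text
time: 17.3
tool_pos: [0.551, 0.1028, 0.2728]
tool_rot: [3.14, -0.0, 1.413]
contact_force: [-0.6, 0.6, -0.4]
opening: 0.0338
```

```bash
cat > meas.py <<'E'
import sys;from h import *
k=sys.argv[1];t=load("top"+k);N=np.array([.5475,-.0664])
hsv=cv2.cvtColor(t["color"],cv2.COLOR_RGB2HSV)
m=cv2.inRange(hsv,(105,130,40),(125,255,255));m[:,:190]=0;m[:,400:]=0;m[:130]=0;m[330:]=0
n,l,st,ce=cv2.connectedComponentsWithStats(m);
for i in range(1,n):
  if st[i,4]>60 and st[i,0]<330:
    v,u=np.nonzero(l==i);r=cv2.minAreaRect(np.c_[u,v].astype(np.float32));P=np.array([onz(t,*p,.2175)[:2] for p in cv2.boxPoints(r)])
    e=[P[1]-P[0],P[2]-P[1]];e=max(e,key=np.linalg.norm);a=np.degrees(np.arctan2(e[1],e[0]));print("handle",st[i],"ang",a,"centre",P.mean(0).round(4))
m=cv2.inRange(hsv,(15,100,80),(35,255,255));g=np.zeros_like(m);g[255:295,300:348]=m[255:295,300:348]
v,u=np.nonzero(g);print("brass",len(u))
b=np.array([onz(t,a,c,.2195)[:2] for a,c in zip(u,v)])
(c,r)=cv2.minEnclosingCircle(b.astype(np.float32));print("nut",np.round(c,4),r)
# black line: dark pixels 8..15 mm from axis
gr=cv2.cvtColor(t["color"],cv2.COLOR_RGB2GRAY).astype(float)
F=4;G=cv2.resize(t["color"][250:300,295:350],None,fx=F,fy=F,interpolation=cv2.INTER_CUBIC).astype(float)
best=[]
for ang in range(-180,180,3):
    s=0
    for rr in(.0105,.0115,.0125,.0135):
        p=proj(t,[N[0]+rr*np.cos(np.radians(ang)),N[1]+rr*np.sin(np.radians(ang)),.2195]);s+=G[int((p[1]-250+.5)*F),int((p[0]-295+.5)*F),0]
    best.append((s/4,ang))
best=np.array(best);w=np.clip(best[:,0].min()+45-best[:,0],0,None);i=best[:,0].argmin();a0=best[i,1]
d=(best[:,1]-a0+180)%360-180;ok=abs(d)<20;print("line ang",a0,a0+(w*d)[ok].sum()/w[ok].sum(),"min",best[i,0])
m=((t["color"][...,0]>150)&(t["color"][...,1]<80)&(t["color"][...,2]<80));m[:,:325]=0;m[:,380:]=0;m[:270]=0;m[320:]=0
v,u=np.nonzero(m);q=np.array([onz(t,a,c,.2035)[:2] for a,c in zip(u,v)]);c=q.mean(0);_,_,V=np.linalg.svd(q-c)
print("mark ang of centroid",np.degrees(np.arctan2(*(c-N)[::-1])),"stripe dir",np.degrees(np.arctan2(V[0,1],V[0,0])),np.linalg.norm(q-N,axis=1).min(),np.linalg.norm(q-N,axis=1).max())
E
python3 meas.py 0; python3 meas.py 7; python3 snap.py 8;python3 meas.py 8
```

```text
handle [203 267  64  20 747] ang -98.90185720340976 centre [0.5464 0.0861]
brass 202
nut [ 0.5477 -0.0657] 0.01607535034418106
line ang -72.0 -72.33467741935483 min 48.75
mark ang of centroid -124.98529414123314 stripe dir -124.9364778518736 0.02449121879461424 0.07526107700695069
handle [222 270  47  17 539] ang -96.64630302598819 centre [0.5434 0.0692]
brass 221
nut [ 0.5473 -0.066 ] 0.016806552186608315
line ang -72.0 -72.43862068965517 min 50.75
mark ang of centroid -124.84183012746799 stripe dir -124.76592112835114 0.028348942177813412 0.07526107700695069
17.3 [0.551  0.1028 0.2728] [ 3.14  -0.     1.413] [-0.6  0.6 -0.4] [ 0.05  0.38  1.34 -0.    1.42  0.21]
handle [231 271  38  16 444] ang -97.27497033012857 centre [0.5426 0.0609]
brass 222
nut [ 0.5473 -0.066 ] 0.016806552186608315
line ang -72.0 -72.34912043301759 min 51.5
mark ang of centroid -124.84222068214588 stripe dir -124.83012200850986 0.028348942177813412 0.07526107700695069
```

View pics/t8.png

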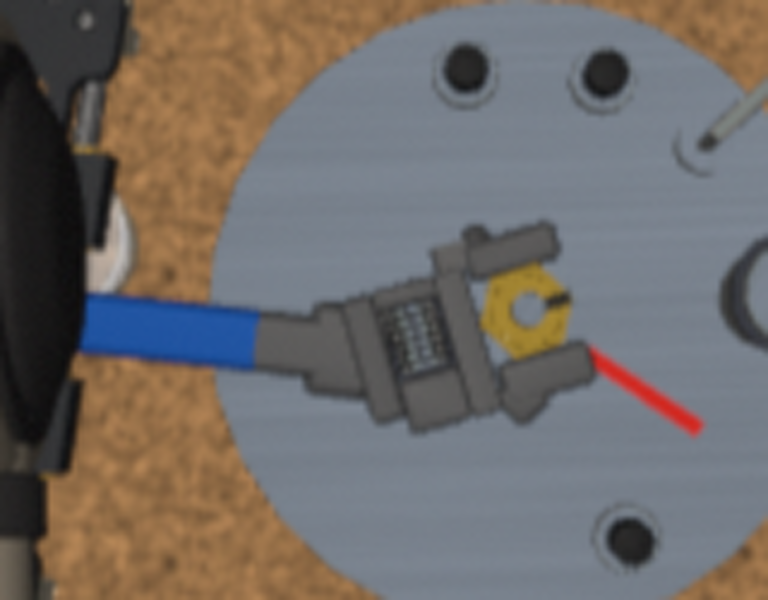

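Nut still at its start angle. The handle's centre line runs at x≈0.548 at y=0.104, so the straddle is centred to 3 mm. I'll lower around it.

Emit:
send_rows(
  series=[
    [0,0,0.02,0,0,0,0.63],
    [0,0,0.02,0,0,0,0.63],
    [0,0,0.016,0,0,0,0.63],
    [0,0,0,0,0,0,0.63],
  ],
)

```text
time: 17.73
tool_pos: [0.5493, 0.102, 0.2132]
tool_rot: [-3.136, 0.001, 1.417]
contact_force: [-0.1, -0.4, 0.1]
opening: 0.034
```

Emit:
send_rows(
  series=[
    [0,0,0.008,0,0,0,0.63],
    [0,0,0.008,0,0,0,0.63],
    [0,0,0,0,0,0,0.63],
  ],
)

```text
time: 17.98
tool_pos: [0.5507, 0.1021, 0.1993]
tool_rot: [-3.14, 0.0, 1.416]
contact_force: [-0.2, 0.6, -0.1]
opening: 0.0339
```

```bash
python3 - <<'E'
from cell import observe,imaging;from h import *
s=observe();print(s["tool_pos"],s["tool_rot"],s["contact_force"],s["qpos"].round(2))
d=imaging.read_camera("scene");cv2.imwrite("pics/s9.png",cv2.resize(d["color"][140:280,330:500,::-1],None,fx=4,fy=4,interpolation=cv2.INTER_CUBIC))
E
```

```text
[0.55065691 0.10206211 0.19932472] [-3.14047071e+00  3.36717483e-04  1.41552104e+00] [-0.19412549  0.5892046  -0.11052247] [ 0.05  0.43  1.47 -0.    1.25  0.2 ]
```

View pics/s9.png

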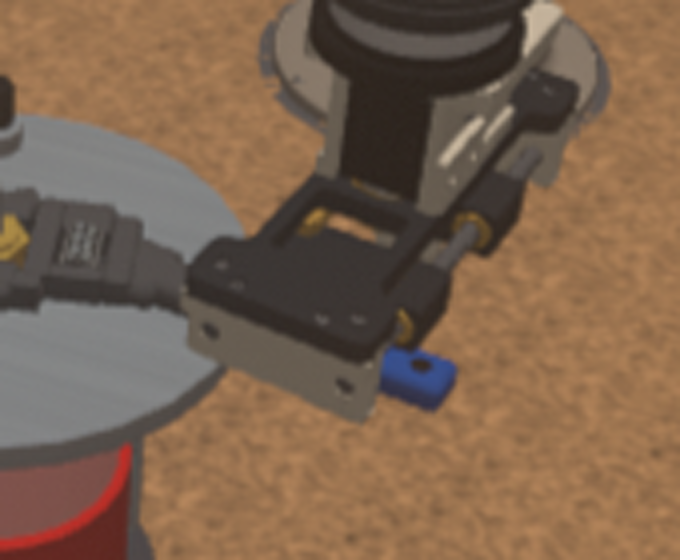

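The handle sits between the fingers. In the tool frame, orbiting the nut's axis is a constant row: 3° each, chord 8.8 mm.

Emit:
send_rows(
  series=[
    [0.001,0.0088,0,0,0,0.0524,0.63],
    [0.001,0.0088,0,0,0,0.0524,0.63],
    [0.001,0.0088,0,0,0,0.0524,0.63],
  ],
)

```text
time: 18.28
tool_pos: [0.5767, 0.0996, 0.2004]
tool_rot: [-3.14, 0.001, 1.256]
contact_force: [-3.1, -0.5, -1.5]
opening: 0.034
```

```bash
python3 snap.py 10;python3 meas.py 10
```

```text
18.28 [0.5767 0.0996 0.2004] [-3.140e+00  1.000e-03  1.256e+00] [-3.1 -0.5 -1.5] [ 0.04  0.47  1.39 -0.    1.28  0.36]
handle [239 260  31  18 335] ang -106.42947922415853 centre [0.5597 0.0532]
brass 220
nut [ 0.5474 -0.0667] 0.017057407647371292
line ang -81.0 -80.86649214659685 min 50.5
mark ang of centroid -124.95024850340245 stripe dir -124.8158889730905 0.02449121879461424 0.07526107700695069
```

View pics/t10.png

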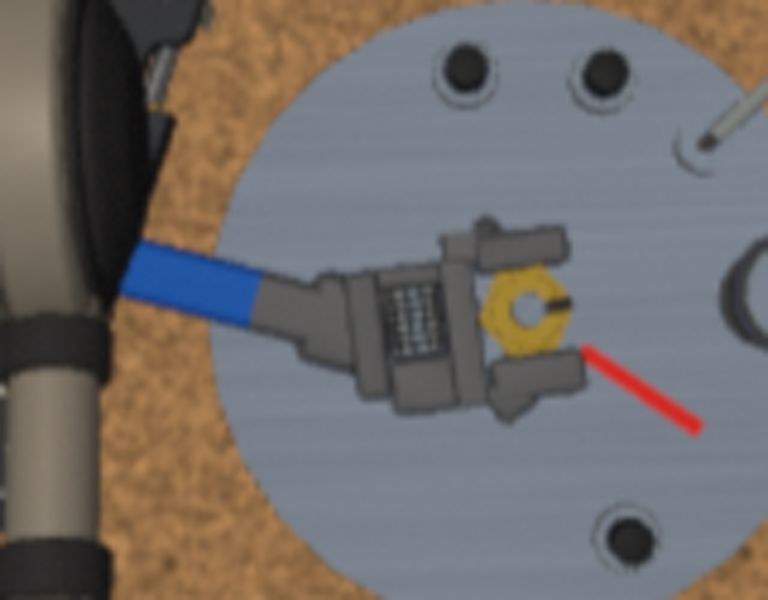

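The nut turned 8.5° and the wrench about 9°, so it is snug. Continuing.

Emit:
send_rows(
  series=[
    [0.001,0.0088,0,0,0,0.0524,0.63],
    [0.001,0.0088,0,0,0,0.0524,0.63],
    [0.001,0.0088,0,0,0,0.0524,0.63],
    [0.001,0.0088,0,0,0,0.0524,0.63],
    [0.001,0.0088,0,0,0,0.0524,0.63],
  ],
)

```text
time: 18.8
tool_pos: [0.6186, 0.0865, 0.2005]
tool_rot: [-3.14, 0.001, 0.996]
contact_force: [-5.0, 0.5, 1.3]
opening: 0.0344
```

Emit:
send_rows(
  series=[
    [0.001,0.0088,0,0,0,0.0524,0.63],
    [0.001,0.0088,0,0,0,0.0524,0.63],
    [0.001,0.0088,0,0,0,0.0524,0.63],
    [0.001,0.0088,0,0,0,0.0524,0.63],
  ],
)

```text
time: 19.13
tool_pos: [0.6489, 0.0684, 0.2005]
tool_rot: [-3.14, 0.001, 0.786]
contact_force: [-5.1, 1.1, 0.3]
opening: 0.0337
```

```bash
python3 snap.py 11;python3 meas.py 11
```

```text
19.13 [0.6489 0.0684 0.2005] [-3.14e+00  1.00e-03  7.86e-01] [-5.1  1.1  0.3] [-0.01  0.6   1.17  0.    1.37  0.77]
handle [263 230  16  22 187] ang -131.47615498682686 centre [0.6071 0.0296]
brass 213
nut [ 0.5476 -0.0662] 0.0169592946767807
line ang -108.0 -107.52301255230125 min 50.0
mark ang of centroid -124.99281324951382 stripe dir -124.89497024548878 0.025443926555944747 0.07526107700695069
```

View pics/t11.png

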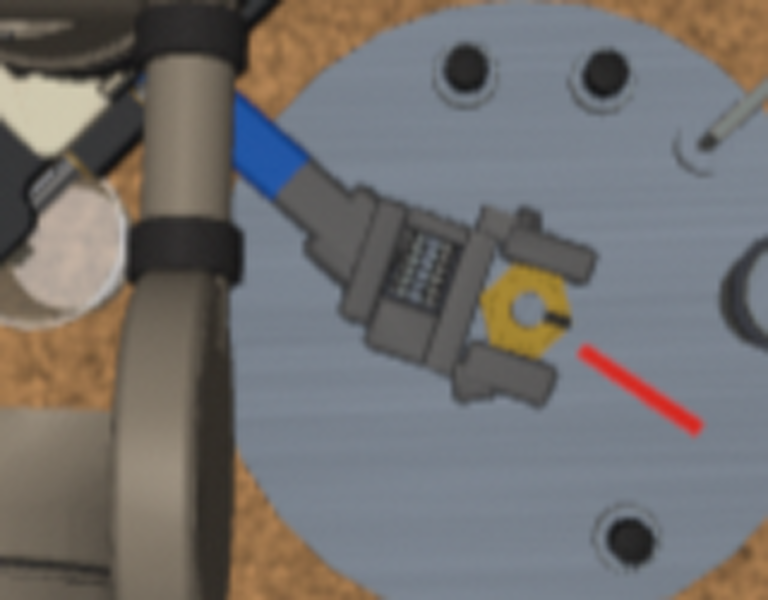

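View pics/s11.png

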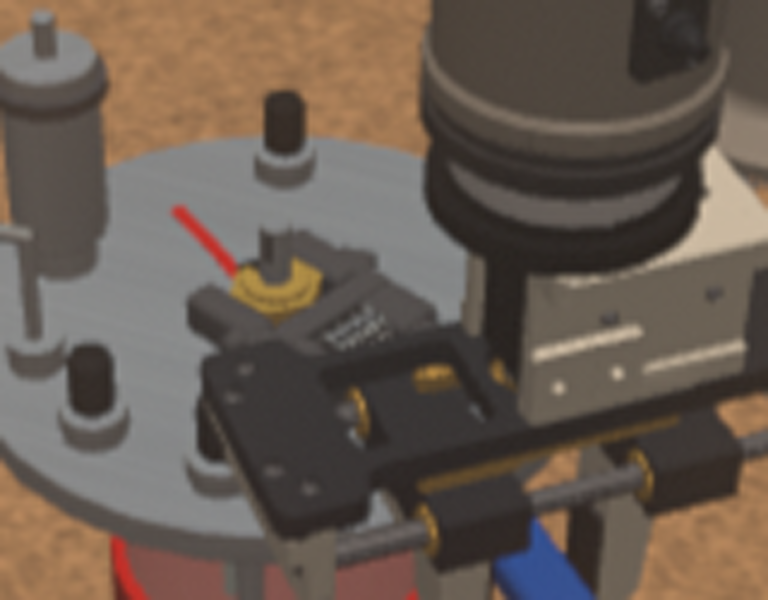

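Clear of the ports: all gripper parts stay over 13 cm from the nut's axis, the ports within 10 cm. The line is at -107.5° and the mark at -124.9°, so about 17° to go. Another 15°.

Emit:
send_rows(
  series=[
    [0.001,0.0088,0,0,0,0.0524,0.63],
    [0.001,0.0088,0,0,0,0.0524,0.63],
    [0.001,0.0088,0,0,0,0.0524,0.63],
    [0.001,0.0088,0,0,0,0.0524,0.63],
    [0.001,0.0088,0,0,0,0.0524,0.63],
  ],
)

```text
time: 19.65
tool_pos: [0.6805, 0.0381, 0.2005]
tool_rot: [-3.14, 0.001, 0.526]
contact_force: [-5.1, 2.5, 1.3]
opening: 0.0341
```

Emit:
send_rows(
  series=[
    [0,0,0,0,0,0,0.63],
  ],
)

```text
time: 19.73
tool_pos: [0.6815, 0.0369, 0.2006]
tool_rot: [3.142, -0.001, 0.524]
contact_force: [-0.9, 0.4, -0.6]
opening: 0.0339
```

```bash
python3 snap.py 12;python3 meas.py 12; python3 - <<'E'
from h import *
t=load("top12");cv2.imwrite("pics/z12.png",cv2.resize(t["color"][250:310,300:370,::-1],None,fx=10,fy=10,interpolation=cv2.INTER_CUBIC))
E
```

```text
19.73 [0.6815 0.0369 0.2006] [ 3.142e+00 -1.000e-03  5.240e-01] [-0.9  0.4 -0.6] [-0.06  0.66  1.07  0.    1.42  0.99]
handle [262 207   9  17  87] ang 179.58407472704525 centre [0.651  0.0322]
brass 211
nut [ 0.548  -0.0658] 0.017174523323774338
line ang -123.0 -122.20051746442432 min 47.5
mark ang of centroid -124.9557438922034 stripe dir -124.75269853613112 0.025443926555944747 0.07526107700695069
```

View pics/z12.png

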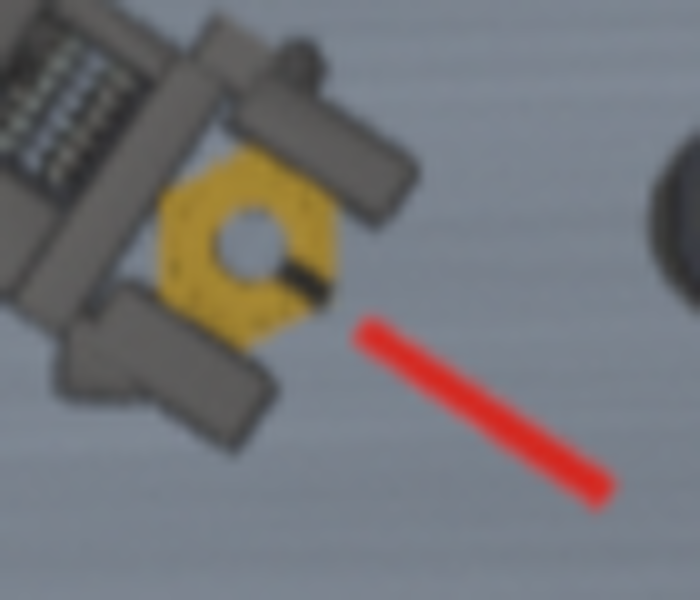

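View pics/s12.png

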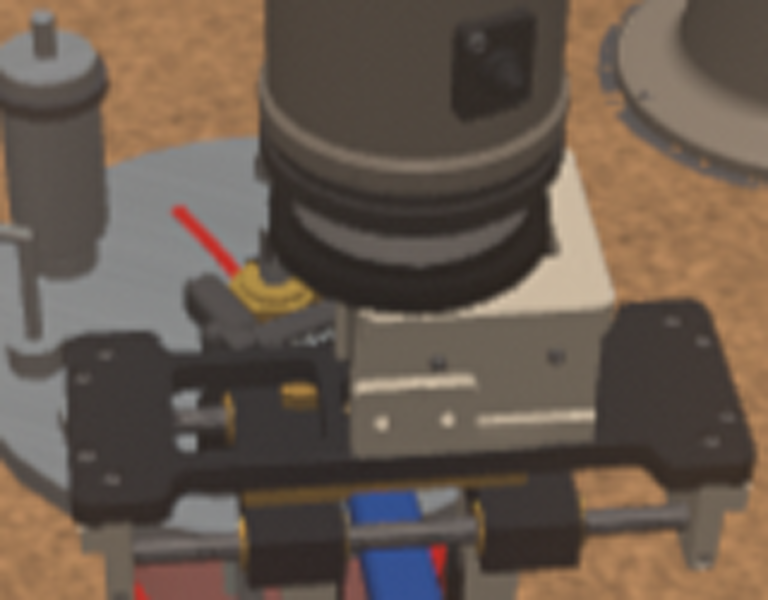

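```bash
cat > hexa.py <<'E'
import sys;from h import *
for k in sys.argv[1:]:
    t=load("top"+k);F=8;u0,v0=300,250
    I=cv2.resize(t["color"][v0:v0+50,u0:u0+50],None,fx=F,fy=F,interpolation=cv2.INTER_CUBIC).astype(int)
    m=((I[...,0]-I[...,2])>45).astype(np.uint8)
    c=max(cv2.findContours(m,0,cv2.CHAIN_APPROX_NONE)[0],key=cv2.contourArea);h=cv2.convexHull(c)[:,0]
    P=np.array([onz(t,(x+.5)/F-.5+u0,(y+.5)/F-.5+v0,.2195)[:2] for x,y in h])
    # area 6-fold moment on mm raster of hull
    q=((P-[.5475,-.066])*1e4+400).astype(np.int32);M=np.zeros((800,800),np.uint8);cv2.fillPoly(M,[q],1)
    y,x=np.nonzero(M);z=(x-x.mean())+1j*(y-y.mean())
    ce=(np.array([x.mean(),y.mean()])-400)/1e4+[.5475,-.066]
    a=np.degrees(np.angle((z**6).sum()))/6;print(k,"centre",ce.round(4),"area mm2",M.sum()/100,"corner",[round(a+60*j,1) for j in range(-3,3)])
E
python3 hexa.py 0 7 8 10 11 12
```

```text
0 centre [ 0.5473 -0.0661] area mm2 753.22 corner [np.float64(-193.1), np.float64(-133.1), np.float64(-73.1), np.float64(-13.1), np.float64(46.9), np.float64(106.9)]
7 centre [ 0.5473 -0.0659] area mm2 790.18 corner [np.float64(-193.4), np.float64(-133.4), np.float64(-73.4), np.float64(-13.4), np.float64(46.6), np.float64(106.6)]
8 centre [ 0.5473 -0.0659] area mm2 792.01 corner [np.float64(-193.3), np.float64(-133.3), np.float64(-73.3), np.float64(-13.3), np.float64(46.7), np.float64(106.7)]
10 centre [ 0.5474 -0.066 ] area mm2 791.88 corner [np.float64(-200.6), np.float64(-140.6), np.float64(-80.6), np.float64(-20.6), np.float64(39.4), np.float64(99.4)]
11 centre [ 0.5476 -0.0659] area mm2 795.28 corner [np.float64(-168.1), np.float64(-108.1), np.float64(-48.1), np.float64(11.9), np.float64(71.9), np.float64(131.9)]
12 centre [ 0.5477 -0.0659] area mm2 787.7 corner [np.float64(-182.6), np.float64(-122.6), np.float64(-62.6), np.float64(-2.6), np.float64(57.4), np.float64(117.4)]
```

Hexagon fit (area 788 against a theoretical 779 mm²): corner at -122.6°, mark at -124.85°. So 2.2° more.

Emit:
send_rows(
  series=[
    [0.0004,0.0034,0,0,0,0.02,0.63],
    [0.0004,0.0033,0,0,0,0.02,0.63],
    [0,0,0,0,0,0,0.63],
    [0,0,0,0,0,0,0.63],
  ],
)

```text
time: 20.17
tool_pos: [0.6853, 0.032, 0.2005]
tool_rot: [-3.142, -0.0, 0.485]
contact_force: [-2.9, 2.9, 1.9]
opening: 0.034
```

```bash
python3 snap.py 13;python3 meas.py 13|grep -E "line|mark";python3 hexa.py 13
```

```text
20.17 [0.6853 0.032  0.2005] [-3.142 -0.     0.485] [-2.9  2.9  1.9] [-0.07  0.67  1.05  0.    1.42  1.02]
line ang -123.0 -123.86220472440945 min 48.25
mark ang of centroid -124.95517901484905 stripe dir -124.69935773962986 0.025443926555944747 0.07526107700695069
13 centre [ 0.5476 -0.066 ] area mm2 775.92 corner [np.float64(-185.2), np.float64(-125.2), np.float64(-65.2), np.float64(-5.2), np.float64(54.8), np.float64(114.8)]
```

The hexagon gives -125.2°, the painted line -123.9° and the mark -124.8°, so it is on the mark within about 1°. I'll back off the push, lift away and check.

Emit:
send_rows(
  series=[
    [0,-0.003,0,0,0,0,0.63],
    [0,-0.001,0,0,0,0,0.63],
    [0,0,0,0,0,0,0.63],
    [0,0,-0.01,0,0,0,0.63],
    [0,0,-0.02,0,0,0,0.63],
  ],
)

```text
time: 20.68
tool_pos: [0.6825, 0.035, 0.2282]
tool_rot: [-3.139, 0.005, 0.484]
contact_force: [0.9, -0.8, -0.6]
opening: 0.0338
```

Emit:
send_rows(
  series=[
    [0,0,-0.04,0,0,0,0.63],
    [0,0,-0.04,0,0,0,0.63],
    [0,0,-0.03,0,0,0,0.63],
    [0,-0.03,-0.02,0,0,0,0.63],
    [0,-0.04,0,0,0,0,0.63],
  ],
)

```text
time: 21.1
tool_pos: [0.6529, 0.0948, 0.3658]
tool_rot: [3.136, -0.009, 0.479]
contact_force: [0.7, 0.8, 0.1]
opening: 0.0342
```

Emit:
send_rows(
  series=[
    [0,-0.04,0,0,0,0,0.63],
    [0,-0.04,0,0,0,0,0.63],
    [0,-0.04,0,0,0,0,0.63],
    [0,-0.04,0,0,0,0,0.63],
    [0,0,0,0,0,0,0.63],
  ],
)

```text
time: 21.52
tool_pos: [0.5731, 0.245, 0.362]
tool_rot: [-3.139, -0.002, 0.491]
contact_force: [0.1, -0.6, 1.2]
opening: 0.034
```

```bash
python3 snap.py 14;python3 meas.py 14;python3 hexa.py 14; python3 - <<'E'
from h import *
for n in("scene","top"):
    t=load(n+"14");cv2.imwrite(f"pics/f{n}.png",t["color"][...,::-1])
t=load("top14");cv2.imwrite("pics/z14.png",cv2.resize(t["color"][200:320,240:390,::-1],None,fx=5,fy=5,interpolation=cv2.INTER_CUBIC))
E
```

```text
21.52 [0.5731 0.245  0.362 ] [-3.139e+00 -2.000e-03  4.910e-01] [ 0.1 -0.6  1.2] [0.28 0.48 0.94 0.   1.71 1.36]
handle [249 180  41  57 712] ang -149.01842211433973 centre [0.664  0.0276]
brass 208
nut [ 0.5475 -0.0662] 0.016731424257159233
line ang -123.0 -123.94757033248082 min 46.25
mark ang of centroid -124.78108405548089 stripe dir -124.86672329608594 0.02449121879461424 0.07526107700695069
14 centre [ 0.5476 -0.066 ] area mm2 773.69 corner [np.float64(-185.1), np.float64(-125.1), np.float64(-65.1), np.float64(-5.1), np.float64(54.9), np.float64(114.9)]
```

View pics/z14.png

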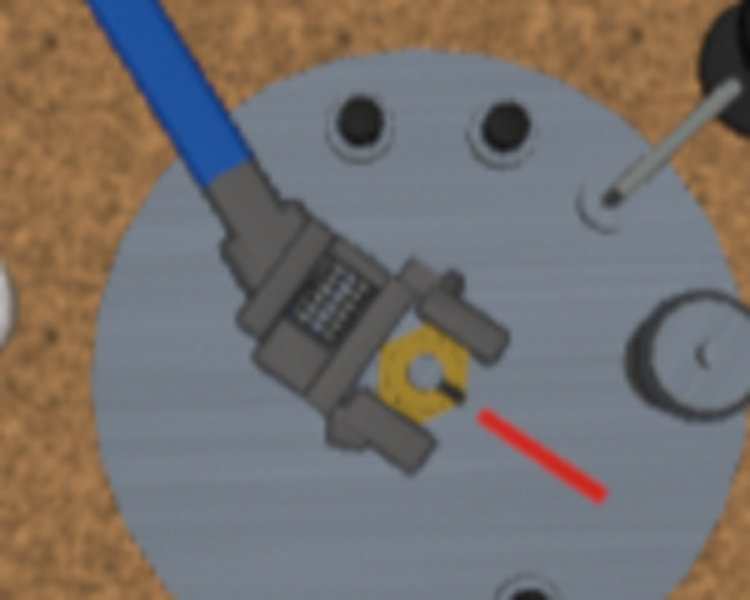

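View pics/fscene.png

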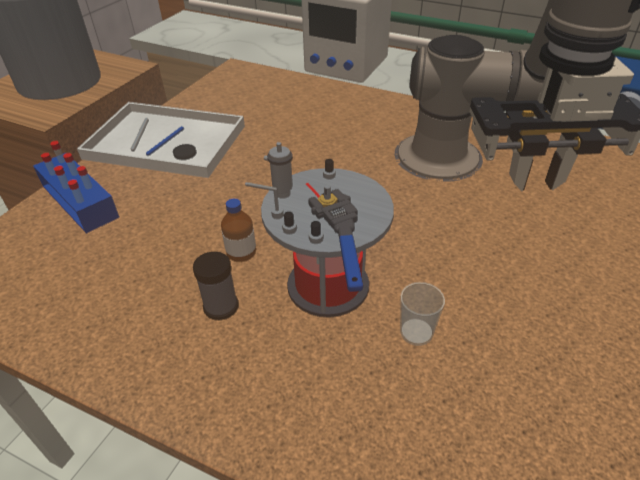

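View pics/s14.png

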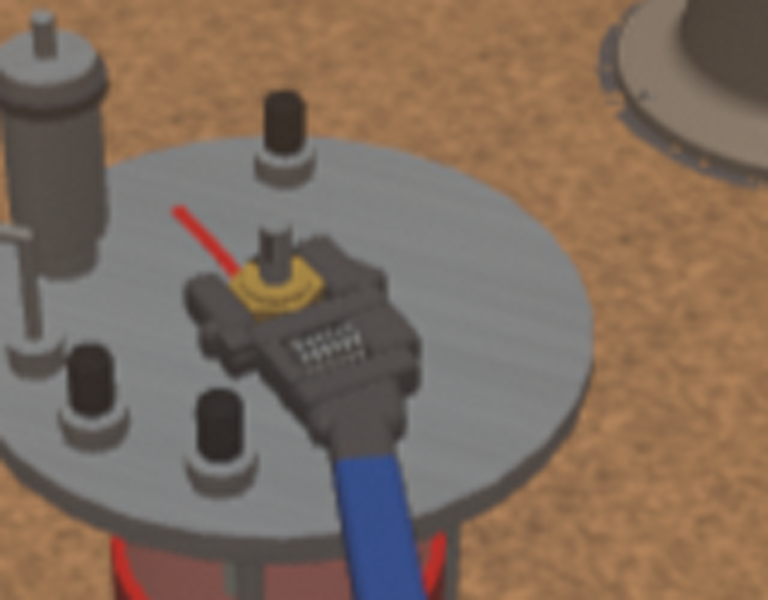

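The wrench turned with the nut (52° against 51.8°), the jaws are on the flats, and the bystanders stand where they were. I'll check flatness quickly, then hand in.

```bash
python3 - <<'E'
from h import *
t=load("top14");a=load("top0")
for p in((262,193),(272,212),(284,231),(300,250)): print("handle/head z",rng(t,*p).round(4))
for n in("top","scene"):
    d=np.abs(load(n+"14")["color"].astype(int)-load(n+"0")["color"].astype(int)).sum(2)
    for nm,(u,v) in ({"top":{"drive":(403,208),"bottle":(427,280),"beaker":(222,250)},"scene":{"drive":(216,285),"bottle":(238,235),"beaker":(420,312)}}[n]).items(): print(n,nm,np.median(d[v-12:v+12,u-12:u+12]))
from cell import workorder; print(workorder.hand_in())
E
```

```text
handle/head z [0.6893 0.0387 0.2183]
handle/head z [0.6556 0.0216 0.2207]
handle/head z [0.6226 0.0014 0.2195]
handle/head z [ 0.5895 -0.0255  0.2196]
top drive 3.0
top bottle 4.0
top beaker 6.0
scene drive 4.0
scene bottle 5.0
scene beaker 7.0
the job is handed in; nothing more can be done
None
```

I rolled the worm in drag strokes until the jaw gripped the nut, then swung the handle about 52° clockwise with the fingers straddling it. The job is handed in, at about 21.5 s.

- **Jaw:** on the last stroke the drag stopped rising at 7.5 N, with 8.7 N of press, so the finger was skidding and the jaw was snug. The nut was still at its starting angle then. While turning, the wrench (52°) and the nut (51.8°) moved together.
- **Mark:** two measurements of the nut disagree by about 1°. The hexagon's corner reads -125.1° and the painted line -123.9°. The red mark is at -124.8°, so the line is on it within about 1°.
- **Flatness:** the wrench's top reads 218 to 221 mm at four points along head and handle, so it lies flat. The robot is clear of everything.
- **Bystanders:** the bottle, beaker and drive look unchanged in both cameras, comparing before and after.
- **First stroke:** my first drag caught the side of the worm instead of its top, with about 21 N of press. It slid the loose wrench about 3 mm further onto the nut. I turned the tool 90° and the later strokes rolled cleanly.

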